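# Make up the filling kit and the capping kit

## Task

Make up the two station kits. Filling kit, in the green tray: stand the large measuring cup in the tray's round holder, nest the small measuring cup inside it with its handle turned about a quarter turn or more away from the large cup's handle, and lay the red marker in the tray's pen rest. Capping kit, in the blue tray: stand the cap wrench in the round holder and lay the black marker in the pen rest; do not knock over the open glass jar that stands near the trays.

Things in the scene. Friction and masses are not known exactly. Their poses are not given: they have to be found in the camera images.
- green_tray: green kit tray, fixed, 150 (x) x 134 (y) mm; origin: middle of its underside, z up. Flat deck 8 mm above the origin, rim 3 mm above the deck. Round holder: raised ring on the deck (black floor, inner diameter 84, wall 4, 4 mm high) centred at x 0, y -16.5 mm. Pen rest: lane along the tray's x at y +46 mm, middle at x 0, between ribs. Trades places with the blue tray
- blue_tray: blue kit tray, fixed, the same as the green one in every size and offset. Of both: a pen lies in the lane directly on the deck, between two pairs of ribs 7 mm high with 28 mm clear between them, 39 to 61 mm either side of the lane's middle; the lane is open between the pairs and at both ends
- big_cup_center (a point): large open steel measuring cup, black grip; outer diameter 52 at the base, 60 at the rim, 46 mm high, wall 2, floor 3 mm, 0.11 kg, upright; point on its axis 23 mm above its base. x points level to its handle: a strap rises past the rim to a straight level round grip, 12 mm thick, 40 to 82 mm from the axis, centre line 56 mm above the base
- big_cup_handle (a point): middle of the large cup's black grip: 61 mm along x from the cup's axis and 56 mm above its base; the grip runs along x, so pinch it across y from above
- small_cup_center (a point): small open steel measuring cup, yellow grip; outer diameter 28 at the base, 37 at the rim, 40 mm high, 0.06 kg; point on its axis 20 mm above its base. x points to its handle, made like the other: grip 11 mm thick, 32 to 74 mm from the axis. Nested, its base is 3 mm above the large cup's base, with 7 mm or more of play all round; the grips are then level and foul if they point the same way
- small_cup_handle (a point): middle of the small cup's yellow grip: 53 mm along x from that cup's axis and 53 mm above its base; pinch it across y from above
- wrench_center (a point): cap wrench, 0.2 kg: white knurled round cup 68 mm across and 34 mm high, standing upright, with a neck (17 mm) carrying a black level cross bar, 16 mm round, 134 mm long along y, centre line 60 mm above the base. Point on the vertical axis 34 mm above the base; pinch the bar across x from above
- red_pen_center (a point): marker pen with a white barrel and a red cap lying flat: 138 mm long along y (cap at the -y end), barrel 16 mm round, cap 19 mm; point at mid-length on its centre line, 8 mm above the surface it lies on; pinch the barrel across x
- black_pen_center (a point): the same marker pen with a black cap
- glass_jar_center (a point): open empty glass jar, 66 mm across and 87 mm high, to be left standing; point on its axis half-way up

How it is judged:
At the end, for the whole second after the job is handed in: Green tray: large cup upright in the holder, small cup on its floor (axes within 13 mm), grips over 55 mm apart, red marker flat in the pen rest. Blue tray: wrench upright in the holder, black marker flat in the pen rest (across 10, along 13 mm). All at rest (x of big_cup_center in the frame of green_tray between -0.018 and 0.018 m and y of big_cup_center in the frame of green_tray between -0.0345 and 0.0015 m and z of big_cup_center in the frame of green_tray below 0.0335 m and angle between each of big_cup_center, wrench_center's own z axis and vertical below 0.08 rad and z of small_cup_center in the frame of big_cup_center below 0.005 m and horizontal distance between small_cup_center and big_cup_center below 0.013 m and angle between small_cup_center's own z axis and vertical below 0.15 rad and horizontal distance between small_cup_handle and big_cup_handle above 0.055 m and x of wrench_center in the frame of blue_tray between -0.0115 and 0.0115 m and y of wrench_center in the frame of blue_tray between -0.028 and -0.005 m and z of wrench_center in the frame of blue_tray below 0.0445 m and x of red_pen_center in the frame of green_tray between -0.013 and 0.013 m and y of red_pen_center in the frame of green_tray between 0.036 and 0.056 m and z of red_pen_center in the frame of green_tray below 0.02 m and angle between the y axis of red_pen_center and the x axis of green_tray, either way round below 0.2 rad and x of black_pen_center in the frame of blue_tray between -0.013 and 0.013 m and y of black_pen_center in the frame of blue_tray between 0.036 and 0.056 m and z of black_pen_center in the frame of blue_tray below 0.02 m and angle between the y axis of black_pen_center and the x axis of blue_tray, either way round below 0.2 rad and linear speed of each of big_cup, small_cup, wrench, red_pen, black_pen below 0.01 m/s); the robot touches nothing.
It fails at once if the open glass jar is knocked over (angle between glass_jar_center's own z axis and vertical above 0.5 rad).
It also fails if it takes over 144 s, if anything falls off the work surface, if the arm or the gripper's body presses on something with over 40 N, if the wrist force passes 120 N, or if a joint passes its speed limit or range.

## Robot

A 6-joint arm with a two-finger parallel gripper is mounted at the origin on a cart in front of the work surface, level with it; the furniture and walls round the work are solid. World frame = base frame: x ahead of the robot, y to its left, z up, the work surface at z = 0. Lengths are in m, angles in rad, forces in N, time in s.
With the tool pointing down it reaches from about 0.35 to 0.85 m from the base axis. Payload 8.1 kg.
Tool frame: the origin (TCP) lies midway between the tips of the shut fingers; the grasp point (between the pads) lies robot.grip_depth behind it (robot.grip_depth is the distance from the TCP to the grasp point, in m); z points along the fingers, y is the line along which they close (so a half turn about z gives the same grasp; the last joint's range is limited). The gripper opens to 93 mm and grips with 3 to 60 N. Pads are 15 mm wide; open, the fingers measure 128 mm over their backs; the gripper's body (75 mm by 188 mm) begins 65 mm behind the grasp point.
Start: joints at [1.038, 0.13, 1.488, -0, 1.523, -0.085], TCP at [0.26, 0.541, 0.219] pointing down, gripper open.
Joint ranges: [-2.96, 2.96], [-0.89, 2.26], [0.02, 2.5], [-1.34, 4.48], [0, 2.73], [-2.66, 2.66]. Speed limits (rad/s): [2.39, 2.39, 2.79, 3.14, 3.14, 3.14].

## Interface

Orientations are given as a rotation vector (axis times angle).
In Python, from plant import robot gives the robot as it stands.
- The arm moves only by the tool carry_out, never from a script. Its argument "rows" is a list of rows, each a list of 6 numbers: the shift along the tool's x, y, z in m, then the turn, a rotation vector about the tool's x, y, z in degrees. A call has 1 to 12 rows; each row is the pose to reach, as a shift and turn from the pose commanded when the call began, along the tool's axes at that moment; what a row does not reach only later rows make up. A row lasts 1/8 s, in which the tool goes at most 62.5 mm and 10.7 degrees, less where a joint would pass 70% of its speed; a pose out of reach is approached as far as the arm can. A call with a gripper value outside its range is refused whole. "jaw" is the closure in counts, from 0 (fully open) to 255 (shut), set as the call begins (left out, the last holds). The fingers move at their own pace and stop on an object; "force" is the grip in N (left out, the last holds). Time passes only in rows, so rows that repeat a pose let the fingers close. It gives the time, the measured TCP pose, the force, the opening and the grip force at its end, in the units of the state.
- robot.read_state(): the state, without advancing time (a new reading comes with each control period).
- robot.read_camera(name): name is "scene" or "side" or "wrist"; returns the picture (480x640x3 uint8, red, green, blue); there is no depth.
- robot.camera_model(name): a dict with "fx", "fy", "cx", "cy" (pixels), "R" (3x3) and "t" (3): a world point X has camera coordinates R X + t; the wrist camera has in their place "mount" (4x4, takes a point from camera to tool coordinates, whose origin is the TCP and whose axes are the flange's). Camera axes: x right, y down, z forward; pixel columns grow to the right and rows downward; lengths in m; the calibration is good to about 2 mm. A picture is of the moment at which its call begins: read the wrist's pose just before it. camera_model takes no time and is no camera call.
- robot.close_job(): hands the job in; it is judged then, once.
Trained networks look in the newest picture that a camera, given by its name, has taken for a name from the list of things; names that differ only in an ending like _2 or _b are one class to them, and where a whole thing is asked for, a point or a joint stands for the part that bears it (a point fixed in the world has none). Each returns a list of dicts, best first, with "conf" (0 to 1); they miss things now and then, are a little off and sometimes report something else, mostly with a low value. They report only what shows in the picture. A call takes as long as a camera call.
- robot.outline_of(camera, target): "pixels" (480x640 bool, what is visible of it) and "pixel" ([column, row] in pixels, amid what is visible of it).
The state is a dict: "t": time; "q": joint angles; "dq": joint speeds; "joint_torque": joint torques, N m; "tool_pos": TCP position; "orientation": TCP orientation; "force": force on the tool from outside, world axes, zero at the start; "wrist_torque": the same for the moment, N m; "opening": finger opening in m; "gripper_force": force on a finger pad.
Only numpy, scipy, OpenCV 4.12 (cv2) and the standard library are available. Lean on these libraries where they do the work, as an engineer would, in place of code of your own. Each camera call takes 0.05 s, during which the arm holds its last target. There are 200 camera calls.

## Working session

There is one attempt and no reset: what is moved stays moved. The work goes in short steps, Python scripts to look and compute and a tool call to move; the robot and the scene stay as the last step left them, time stands still between calls to the robot, and variables do not carry over. Pictures are saved under pics/ and viewed, at most 14 in all, crops included, and the job is handed in when it is done.

Besides the shell and the picture viewer there is one more tool, called after ">>>" as name([rows], argument=value, ...), one row to a line, values as JSON. carry_out: Moves the arm, as the interface text tells. Its arguments: {"type":"object","properties":{"rows":{"type":"array"},"jaw":{"type":"number"},"force":{"type":"number"}},"required":["rows"]}

```bash
ls; mkdir -p pics; python3 - <<'E'
from plant import robot
import cv2,numpy as np
s=robot.read_state();print({k:np.round(v,3) for k,v in s.items()},robot.grip_depth)
for n in("scene","side","wrist"):
    cv2.imwrite(f"pics/{n}0.png",robot.read_camera(n)[:,:,::-1])
    print(n,robot.camera_model(n))
    for t in "green_tray blue_tray big_cup_center big_cup_handle small_cup_center small_cup_handle wrench_center red_pen_center black_pen_center glass_jar_center".split():
        for d in robot.outline_of(n,t)[:2]:
            ys,xs=np.nonzero(d["pixels"]);print(n,t,round(d["conf"],2),np.round(d["pixel"]),len(xs),xs.min(),xs.max(),ys.min(),ys.max())
E
```

```text
pics
{'t': np.float64(0.0), 'q': array([ 1.038,  0.131,  1.489, -0.   ,  1.523, -0.085]), 'dq': array([-0.   ,  0.   , -0.001, -0.001, -0.001, -0.001]), 'joint_torque': array([-1.0000e-03, -5.5987e+01, -4.9174e+01,  7.7000e-02,  3.6000e-02,
       -0.0000e+00]), 'tool_pos': array([0.26 , 0.54 , 0.218]), 'orientation': array([-6.970e-01, -3.063e+00,  3.000e-03]), 'force': array([ 0.04 ,  0.546, -0.317]), 'wrist_torque': array([-0.042,  0.004,  0.02 ]), 'gripper_force': np.float64(0.0), 'opening': np.float64(0.093)} 0.0188
scene {'fx': 557.1323504748218, 'fy': 557.1323504748218, 'cx': 322.76263681396944, 'cy': 251.1772653940011, 'R': array([[-0.81408786, -0.58040465,  0.01978401],
       [-0.23582326,  0.2992552 , -0.92457218],
       [ 0.53070552, -0.75734852, -0.38049294]]), 't': array([0.35182136, 0.17227705, 1.34806852])}
scene green_tray 0.93 [285. 280.] 794 261 299 263 295
scene green_tray 0.41 [354. 234.] 277 342 372 227 246
scene blue_tray 0.75 [382. 235.] 687 360 407 224 246
scene big_cup_center 0.54 [352. 233.] 299 341 373 227 246
scene big_cup_center 0.53 [382. 236.] 645 360
[... 1063 characters left out ...]
2 234 258
side small_cup_handle 0.76 [396. 242.] 213 389 402 234 259
side red_pen_center 0.54 [369. 254.] 209 364 373 236 276
side black_pen_center 0.52 [348. 248.] 246 340 351 230 271
wrist {'fx': 375.4671513394922, 'fy': 375.4671513394922, 'cx': 321.80870881910727, 'cy': 243.1360166144875, 'mount': array([[ 1.73030095e-05, -9.66322686e-01, -2.57333376e-01,
         7.13000070e-02],
       [ 9.99999802e-01,  1.78590509e-04, -6.03392597e-04,
         5.00843394e-04],
       [ 6.29029254e-04, -2.57333315e-01,  9.66322498e-01,
        -1.65794038e-01],
       [ 0.00000000e+00,  0.00000000e+00,  0.00000000e+00,
         1.00000000e+00]])}
wrist wrench_center 0.92 [332. 423.] 711 305 354 414 431
```

```bash
python3 - <<'E'
import cv2,numpy as np
a=cv2.imread("pics/scene0.png")[200:350,140:440];b=cv2.imread("pics/side0.png")[190:330,220:500]
cv2.imwrite("pics/c1.png",cv2.resize(a,None,fx=2.66,fy=2.66,interpolation=2));cv2.imwrite("pics/c2.png",cv2.resize(b,None,fx=2.8,fy=2.8,interpolation=2))
E
```

```text
(no output)
```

View pics/c1.png

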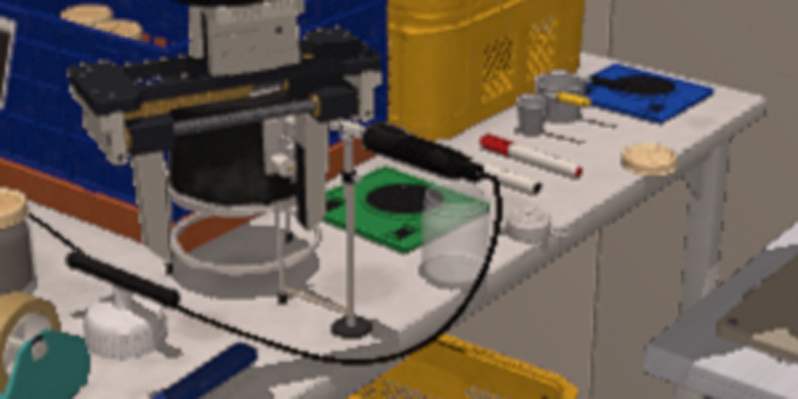

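View pics/c2.png

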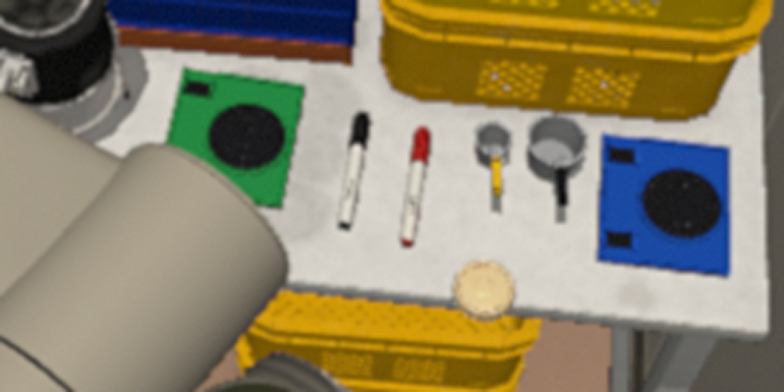

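The scene view shows the wrench at the left (190,318 in full pixels), the jar (309,287) and a thin stand beside it. The green tray is beyond those, then the pens, cups and blue tray. In the side view everything but the wrench and jar is clear of the arm.

```bash
cat > h.py <<'E'
from plant import robot
import cv2,numpy as np
from scipy.spatial.transform import Rotation as Ro
def cam(n):
    m=robot.camera_model(n);K=np.array([[m["fx"],0,m["cx"]],[0,m["fy"],m["cy"]],[0,0,1]])
    if n!="wrist": return K,np.array(m["R"]),np.array(m["t"])
    s=robot.read_state();T=np.eye(4);T[:3,:3]=Ro.from_rotvec(s["orientation"]).as_matrix();T[:3,3]=s["tool_pos"]
    M=np.linalg.inv(T@np.array(m["mount"]));return K,M[:3,:3],M[:3,3]
def onz(c,px,z):
    K,R,t=c;px=np.atleast_2d(px).astype(float);d=np.c_[px,np.ones(len(px))]@np.linalg.inv(K).T@R;C=-R.T@t
    return (C+d*((z-C[2])/d[:,2])[:,None])[:,:2]
def proj(c,X):
    K,R,t=c;p=(np.atleast_2d(X)@R.T+t)@K.T;return p[:,:2]/p[:,2:]
def mask(n,t,minc=.4,k=0):
    r=robot.outline_of(n,t);
    if len(r)<=k or r[k]["conf"]<minc: return None
    ys,xs=np.nonzero(r[k]["pixels"]);return r[k]["conf"],np.c_[xs,ys]
def rect(P): # metres -> centre, sizes, angle of long axis (deg)
    (c,(w,h),a)=cv2.minAreaRect((P*1000).astype(np.float32));
    if w<h: w,h,a=h,w,a+90
    return np.round(c,1),round(w),round(h),round((a+90)%180-90,1)
E
python3 - <<'E'
from h import *
for n in("side","scene"):
    robot.read_camera(n);c=cam(n);print(n,"campos",-c[1].T@c[2])
    for t,z in dict(green_tray=.009,blue_tray=.009,red_pen_center=.008,black_pen_center=.008,big_cup_handle=.05,small_cup_handle=.046,wrench_center=.034,glass_jar_center=.04).items():
        m=mask(n,t)
        if m: print(t,round(m[0],2),rect(onz(c,m[1],z)))
s=cam("side")
f=lambda x,y,z:print(np.round(onz(s,[[220+x/2.8,190+y/2.8]],z),3))
for a in [(246,136,.008),(681,203,.008),(557,120,.046),(556,150,.046),(492,132,.04),(561,172,.056),(561,200,.056),(496,160,.053),(496,190,.053),(361,113,.009),(345,226,.008),(423,128,.009),(406,243,.008)]:f(*a)
sc=cam("scene")
f=lambda x,y,z:print(np.round(onz(sc,[[140+x/2.66,200+y/2.66]],z),3))
print("scene jar base, stand base, wrench bar ends, ringpot"); 
for a in [(455,268,0),(351,327,0),(75,260,.06),(172,298,.06),(125,340,.02),(282,298,0),(245,265,0)]:f(*a)
E
```

```text
side campos [-0.42563209 -0.05425595  1.58236063]
green_tray 0.69 (array([493.2,  85.8]), 155, 132, -3.9)
blue_tray 0.56 (array([ 466.3, -367.6]), 154, 135, -0.9)
red_pen_center 0.57 (array([ 456.4, -110.5]), 140, 20, -3.7)
black_pen_center 0.64 (array([470.1, -45.6]), 143, 22, -0.7)
big_cup_handle 0.68 (array([ 481.3, -251.3]), 106, 60, 2.5)
small_cup_handle 0.61 (array([ 478.4, -185.8]), 80, 37, 2.7)
scene campos [-0.38838698  1.17360165  0.66525268]
green_tray 0.81 (array([508. ,  98.3]), 206, 106, -55.7)
blue_tray 0.68 (array([ 466.1, -368.4]), 160, 157, -0.9)
red_pen_center 0.49 (array([ 458.8, -116.2]), 152, 43, -6.4)
black_pen_center 0.68 (array([428.6, -51.9]), 57, 21, -14.6)
big_cup_handle 0.76 (array([ 453.2, -213.1]), 159, 95, -56.3)
small_cup_handle 0.64 (array([ 476.2, -152. ]), 138, 68, -84.8)
wrench_center 0.59 (array([527.3, 413.9]), 211, 88, -33.9)
glass_jar_center 0.87 (array([368.5, 142.8]), 236, 66, -52.2)
[[0.494 0.069]]
[[ 0.469 -0.387]]
[[ 0.53  -0.251]]
[[ 0.494 -0.251]]
[[ 0.511 -0.186]]
[[ 0.463 -0.256]]
[[ 0.43  -0.257]]
[[ 0.47 -0.19]]
[[ 0.436 -0.192]]
[[ 0.536 -0.049]]
[[ 0.4   -0.045]]
[[ 0.526 -0.115]]
[[ 0.388 -0.108]]
scene jar base, stand base, wrench bar ends, ringpot
[[0.368 0.142]]
[[0.374 0.29 ]]
[[0.574 0.427]]
[[0.456 0.424]]
[[0.489 0.45 ]]
[[0.459 0.288]]
[[0.533 0.261]]
```

View pics/wrist0.png

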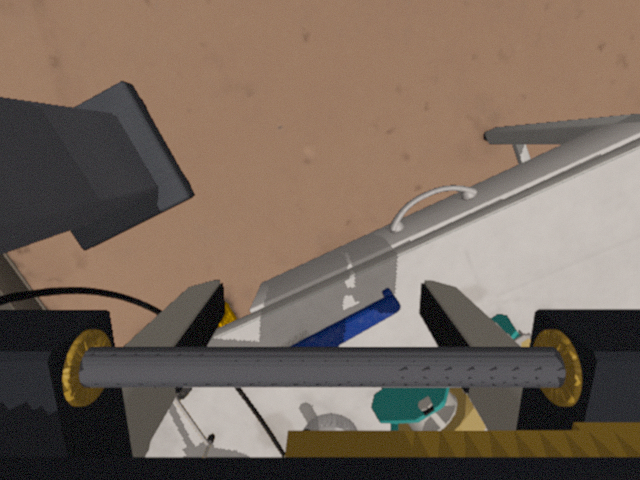

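View pics/side0.png

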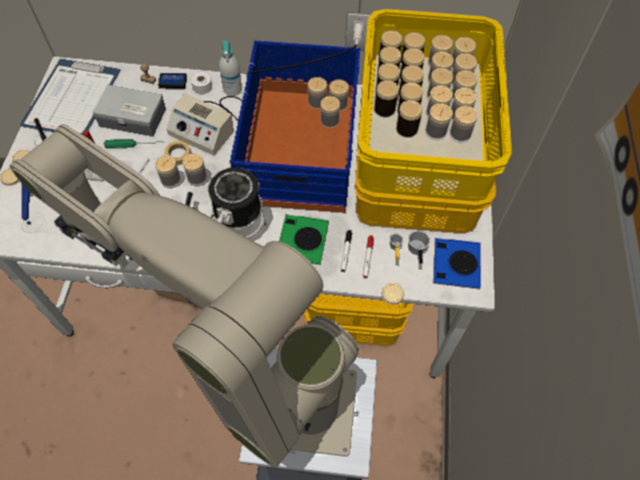

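View pics/scene0.png

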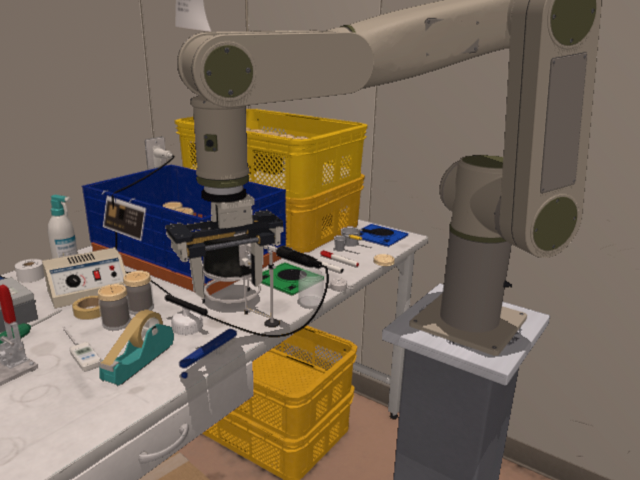

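```bash
cat >> h.py <<'E'
def goto(x,y,z,yaw=180):
    "shift/turn (tool axes) so that TCP is at x,y,z, tool down, tool x at world yaw"
    s=robot.read_state();R=Ro.from_rotvec(s["orientation"]);a=np.radians(yaw);c,d=np.cos(a),np.sin(a)
    G=Ro.from_matrix(np.array([[c,d,0],[d,-c,0],[0,0,-1]]))
    print((x,y,z),np.round(R.inv().apply(np.array([x,y,z])-s["tool_pos"]),4).tolist(),np.round((R.inv()*G).as_rotvec(degrees=True),1).tolist())
E
python3 - <<'E'
from h import *
goto(.43,-.09,.36)
s=cam("scene")
for x,y,b in[(.374,.29,"stand"),(.459,.288,"p2")]:
    print(b,[np.round(proj(s,[x,y,z])[0]).tolist() for z in(0,.1,.15,.2)])
print(onz(cam("side"),[[480,228],[360,222],[240,238],[265,215]],0))
E
```

```text
(0.43, -0.09, 0.36) [-0.4266, -0.4949, -0.1413] [-0.0, 0.0, -25.7]
stand [[272.0, 323.0], [271.0, 285.0], [271.0, 265.0], [271.0, 245.0]]
p2 [[246.0, 312.0], [245.0, 275.0], [244.0, 256.0], [243.0, 236.0]]
[[ 0.59802976 -0.43911669]
 [ 0.57531244 -0.07900732]
 [ 0.4762814   0.26955291]
 [ 0.56520356  0.20897738]]
```

>>> carry_out([
  [0,0,-0.06,0,0,0],
  [0,0,-0.12,0,0,0],
  [0,0,-0.141,0,0,0],
  [-0.427,-0.495,-0.141,0,0,-25.7],
  [-0.427,-0.495,-0.141,0,0,-25.7],
  [-0.427,-0.495,-0.141,0,0,-25.7],
  [-0.427,-0.495,-0.141,0,0,-25.7],
  [-0.427,-0.495,-0.141,0,0,-25.7],
  [-0.427,-0.495,-0.141,0,0,-25.7],
  [-0.427,-0.495,-0.141,0,0,-25.7],
  [-0.427,-0.495,-0.141,0,0,-25.7],
  [-0.427,-0.495,-0.141,0,0,-25.7],
])

```text
t: 4.05
tool_pos: [0.4063, -0.0028, 0.36]
orientation: [-0.001, 3.14, -0.0]
force: [0.5, 0.4, 0.1]
opening: 0.0928
gripper_force: 0.0
```

>>> carry_out([
  [0,0,0,0,0,0],
  [0,0,0,0,0,0],
  [0,0,0,0,0,0],
])

```text
t: 4.42
tool_pos: [0.4061, 0.0006, 0.3598]
orientation: [-0.005, 3.141, 0.0]
force: [-0.3, 0.1, -0.5]
opening: 0.093
gripper_force: 0.0
```

```bash
python3 - <<'E'
from h import *
s=robot.read_state();print(s["t"],s["tool_pos"],s["q"])
w=robot.read_camera("wrist");
c=cam("wrist")
for t,z in dict(green_tray=.009,blue_tray=.009,red_pen_center=.008,black_pen_center=.008,big_cup_handle=.056,small_cup_handle=.053,).items():
    m=mask("wrist",t)
    if m: print(t,round(m[0],2),rect(onz(c,m[1],z)),m[1].min(0),m[1].max(0))
a=robot.read_camera("side");b=robot.read_camera("scene")
A=cv2.resize(a[130:290,130:350],(550,400));
B=cv2.resize(b[210:350,140:350],(600,400))
cv2.imwrite("pics/w1.png",w[:,:,::-1])
cv2.imwrite("pics/a1.png",A[:,:,::-1])
cv2.imwrite("pics/b1.png",B[:,:,::-1])
for n in("side","scene"):
    c=cam(n)
    for t,z in dict(wrench_center=.06,green_tray=.009,glass_jar_center=.087).items():
        m=mask(n,t)
        if m: print(n,t,round(m[0],2),rect(onz(c,m[1],z)),m[1].min(0),m[1].max(0))
E
```

```text
4.425 [0.40607271 0.00057907 0.35982643] [-1.25277726e-01 -4.13123104e-01  1.72683091e+00  3.10701958e-04
  1.82755046e+00 -1.69902471e+00]
green_tray 0.65 (array([491.9,  84.5]), 151, 134, -3.4) [330 202] [432 306]
blue_tray 0.85 (array([ 465.7, -368.8]), 152, 141, -0.8) [  3 183] [116 288]
red_pen_center 0.75 (array([ 456.2, -112.2]), 140, 19, -3.2) [235 182] [248 278]
black_pen_center 0.62 (array([467.9, -45.6]), 138, 20, -4.1) [280 191] [295 285]
big_cup_handle 0.88 (array([ 481.5, -237.5]), 106, 70, -9.1) [112 216] [166 295]
small_cup_handle 0.73 (array([ 473.4, -178.2]), 87, 43, -1.5) [166 219] [202 283]
side wrench_center 0.73 (array([509.5, 430. ]), 138, 70, 27.9) [175 191] [201 231]
scene wrench_center 0.81 (array([489.9, 446.6]), 202, 83, -34.4) [164 294] [206 334]
scene green_tray 0.67 (array([490. ,  84.1]), 164, 153, -3.2) [252 263] [301 295]
scene glass_jar_center 0.9 (array([314.3, 219.4]), 214, 60, -54.5) [298 268] [323 308]
```

View pics/a1.png

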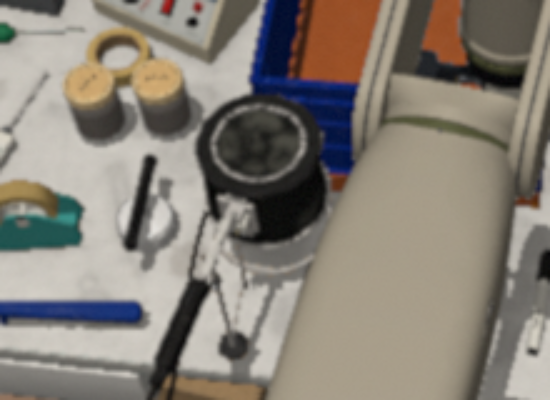

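View pics/b1.png

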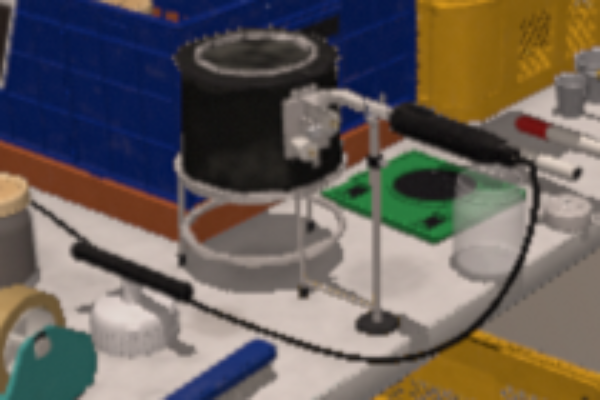

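View pics/w1.png

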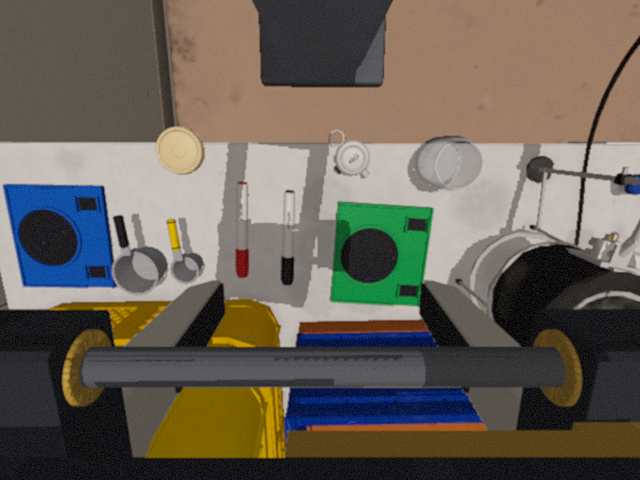

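```bash
python3 - <<'E'
from h import *
s=cam("scene");P=onz(s,[[140+.35*a,210+.35*b] for a,b in[(182,262),(303,292),(310,228),(376,325)]],0);print("feet",P)
ax,ay=np.linalg.solve(2*np.array([P[1]-P[0],P[2]-P[0]]),[P[1]@P[1]-P[0]@P[0],P[2]@P[2]-P[0]@P[0]]);print("centre",ax,ay,np.hypot(*(P[0]-[ax,ay])))
print([np.round(proj(s,[ax,ay,z])[0]).tolist() for z in(0,.1,.15,.2,.25)])
w=cam("wrist")
print("jar",onz(w,[[450,165]],.04),onz(w,[[460,178]],0),"ring leftmost",onz(w,[[458,282]],.01),onz(w,[[458,282]],.1))
print("cups", onz(w,[[138,270],[112,270],[165,270]],.046),onz(w,[[120,228],[117,216],[125,247]],.056),onz(w,[[187,267]],.04),onz(w,[[172,232],[170,219],[176,248]],.053))
print("ring g/b",onz(w,[[370,255],[47,237]],.008))
sd=cam("side");x=lambda a,b:[130+.4*a,130+.4*b]
print("wrench bar",onz(sd,[x(150,158),x(133,245)],.06),onz(sd,[x(147,222)],.034),onz(s,[[140+.35*75,210+.35*250],[140+.35*190,210+.35*290]],.06))
E
```

```text
feet [[0.58173456 0.31297393]
 [0.45878056 0.28841963]
 [0.53814028 0.19297723]
 [0.3721398  0.29355847]]
centre 0.5274291143998243 0.264785705668323 0.07260293542337154
[[233.0, 301.0], [231.0, 265.0], [230.0, 246.0], [229.0, 227.0], [228.0, 208.0]]
jar [[0.36163296 0.16194085]] [[0.38144964 0.19071644]] ring leftmost [[0.53080547 0.19846718]] [[0.49663548 0.16374206]]
cups [[ 0.50026568 -0.24807285]
 [ 0.50029197 -0.28310553]
 [ 0.50023838 -0.21169451]] [[ 0.44011379 -0.25885268]
 [ 0.42451775 -0.26051668]
 [ 0.46535101 -0.25583558]] [[ 0.49797512 -0.18393273]] [[ 0.44602843 -0.19403699]
 [ 0.42894138 -0.19485605]
 [ 0.46749069 -0.19099761]]
ring g/b [[ 0.49034939  0.06882853]
 [ 0.46401119 -0.39077201]]
wrench bar [[0.57649958 0.43222106]
 [0.45521103 0.42498757]] [[0.50342351 0.42397287]] [[0.57886303 0.42911509]
 [0.45451757 0.4196359 ]]
```

```bash
python3 - <<'E'
from h import *
print("crate front",onz(cam("wrist"),[[310,325],[365,321],[425,319]],0))
goto(.432,-.1105,.08,176.5)
E
```

```text
crate front [[ 0.60510662 -0.01855481]
 [ 0.59830481  0.06578632]
 [ 0.5948797   0.15749125]]
(0.432, -0.1105, 0.08) [-0.0258, -0.1097, 0.2796] [0.0, -0.0, 3.5]
```

>>> carry_out([
  [-0.026,-0.11,0.28,0,0,3.5],
  [-0.026,-0.11,0.28,0,0,3.5],
  [-0.026,-0.11,0.28,0,0,3.5],
  [-0.026,-0.11,0.28,0,0,3.5],
  [-0.026,-0.11,0.28,0,0,3.5],
  [-0.026,-0.11,0.28,0,0,3.5],
  [-0.026,-0.11,0.28,0,0,3.5],
], jaw=130, force=25)

```text
t: 6.05
tool_pos: [0.433, -0.1107, 0.0812]
orientation: [0.095, 3.139, -0.0]
force: [0.3, -0.4, -0.3]
opening: 0.0456
gripper_force: 0.0
```

```bash
python3 - <<'E'
from h import *
s=robot.read_state();print(s["t"],s["tool_pos"],s["opening"])
w=robot.read_camera("wrist");c=cam("wrist")
cv2.imwrite("pics/w2.png",w[:,:,::-1])
m=mask("wrist","red_pen_center")
if m: print(round(m[0],2),rect(onz(c,m[1],.008)),m[1].min(0),m[1].max(0))
goto(.432,-.1105,.004,176.5)
E
```

```text
6.05 [ 0.43300454 -0.11071747  0.08121708] 0.045598978643847814
(0.432, -0.1105, 0.004) [0.0024, 0.0003, 0.0783] [-0.1, 0.2, 0.1]
```

View pics/w2.png

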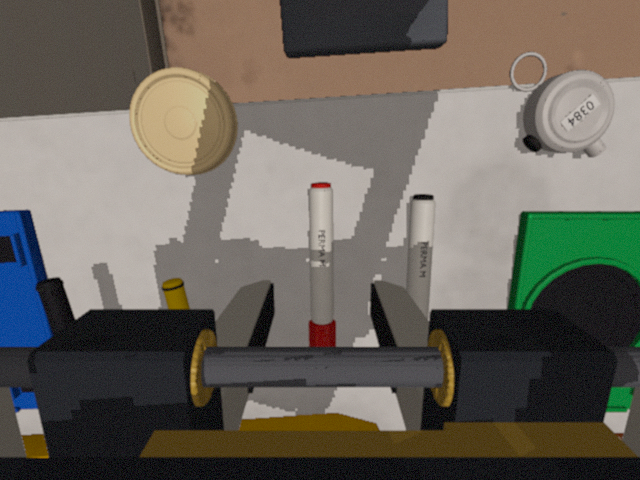

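The red pen (column 322) is centred between the fingers and parallel to the image column, so the alignment is good. Descending to grip it.

>>> carry_out([
  [0.002,0,0.045,0,0,0],
  [0.002,0,0.077,0,0,0],
  [0.002,0,0.077,0,0,0],
  [0.002,0,0.077,0,0,0],
])

```text
t: 6.65
tool_pos: [0.4318, -0.1109, 0.0048]
orientation: [0.094, 3.138, -0.001]
force: [0.5, 0.3, 0.5]
opening: 0.0455
gripper_force: 0.0
```

>>> carry_out([
  [0,0,0,0,0,0],
  [0,0,0,0,0,0],
  [0,0,0,0,0,0],
  [0,0,0,0,0,0],
  [0,0,0,0,0,0],
  [0,0,-0.05,0,0,0],
  [0,0,-0.1,0,0,0],
  [0,0,-0.1,0,0,0],
], jaw=255, force=25)

```text
t: 7.65
tool_pos: [0.4334, -0.1118, 0.1071]
orientation: [0.095, 3.132, -0.004]
force: [-0.3, 0.5, 0.1]
opening: 0.0154
gripper_force: 25.0
```

```bash
cat >> h.py <<'E'
def gotoR(x,y,z,yaw,tilt):
    "as goto, with the tool then rolled by tilt deg about its own x (pos leans closing axis)"
    s=robot.read_state();R=Ro.from_rotvec(s["orientation"]);a=np.radians(yaw);c,d=np.cos(a),np.sin(a)
    G=Ro.from_matrix(np.array([[c,d,0],[d,-c,0],[0,0,-1]]))*Ro.from_euler("x",tilt,degrees=True)
    print((x,y,z),"shift",np.round(R.inv().apply(np.array([x,y,z])-s["tool_pos"]),4).tolist(),"turn",np.round((R.inv()*G).as_rotvec(degrees=True),1).tolist(),"toolz",np.round(G.apply([0,0,1]),2),"tooly",np.round(G.apply([0,1,0]),2))
E
python3 - <<'E'
from h import *
s=robot.read_state();print(s["t"],s["tool_pos"],s["opening"],s["gripper_force"])
gotoR(.4705,.130,.12,176.5,25)
gotoR(.4705,.130,.12,176.5,-25)
E
```

```text
7.65 [ 0.43341718 -0.11183482  0.10714571] 0.01544713267300922 24.999004304409027
(0.4705, 0.13, 0.12) shift [-0.0225, 0.2436, -0.0133] turn [24.9, 0.4, -0.1] toolz [-0.03 -0.42 -0.91] tooly [ 0.06  0.9  -0.42]
(0.4705, 0.13, 0.12) shift [-0.0225, 0.2436, -0.0133] turn [-25.1, 0.4, 0.1] toolz [ 0.03  0.42 -0.91] tooly [0.06 0.9  0.42]
```

>>> carry_out([
  [-0.022,0.06,-0.013,-8,0,0],
  [-0.022,0.12,-0.013,-16,0,0],
  [-0.022,0.18,-0.013,-25,0.4,0],
  [-0.022,0.22,-0.013,-25,0.4,0],
  [-0.022,0.244,-0.013,-25,0.4,0],
  [-0.022,0.244,-0.013,-25,0.4,0],
  [-0.022,0.244,-0.013,-25,0.4,0],
])

```text
t: 8.52
tool_pos: [0.4665, 0.1312, 0.1149]
orientation: [0.092, 3.061, 0.678]
force: [0.0, 0.3, -0.4]
opening: 0.0154
gripper_force: 25.0
```

```bash
python3 - <<'E'
from h import *
s=robot.read_state();print(s["t"],s["tool_pos"],s["opening"],s["force"])
gotoR(.4705,.1325,.023,176.5,-25)
a=robot.read_camera("scene");w=robot.read_camera("wrist")
B=cv2.resize(a[180:330,180:400],(590,400));W=cv2.resize(w,(533,400))
cv2.imwrite("pics/b3.png",np.vstack([B[:,:,::-1][:300],cv2.resize(w,(590,300))[:,:,::-1]]))
E
```

```text
8.525 [0.46648841 0.13119273 0.11490481] 0.015448901347154181 [ 0.04383533  0.26010983 -0.44511873]
(0.4705, 0.1325, 0.023) shift [-0.0046, -0.0374, 0.0839] turn [-0.0, -0.5, -0.1] toolz [ 0.03  0.42 -0.91] tooly [0.06 0.9  0.42]
```

View pics/b3.png

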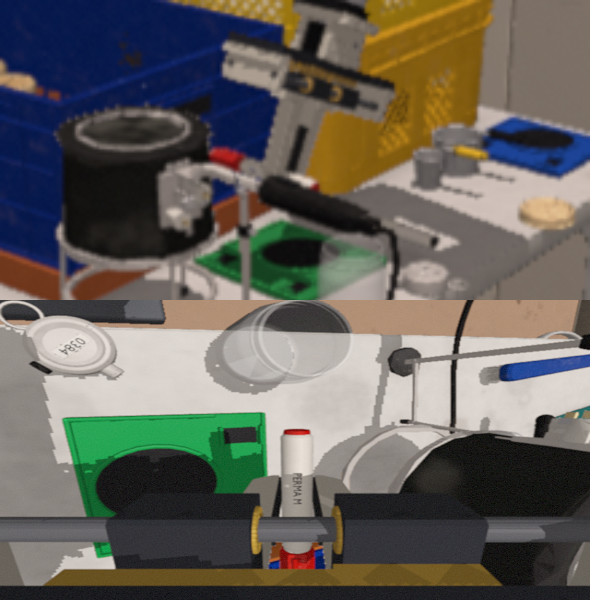

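The pen is held above the green lane, the gripper leans away from the pot, and the jar stands clear. Descending with the force watched.

>>> carry_out([
  [-0.005,-0.018,0.042,0,-0.5,0],
  [-0.005,-0.0374,0.0839,0,-0.5,0],
  [-0.005,-0.0374,0.0839,0,-0.5,0],
  [-0.005,-0.0374,0.0839,0,-0.5,0],
  [-0.005,-0.0374,0.0839,0,-0.5,0],
])

```text
t: 9.25
tool_pos: [0.4734, 0.1325, 0.0261]
orientation: [0.094, 3.048, 0.675]
force: [0.9, 0.9, -1.0]
opening: 0.0154
gripper_force: 25.0
```

```bash
python3 - <<'E'
from h import *
robot.read_camera("wrist");c=cam("wrist");s=robot.read_state();print(s["t"],s["tool_pos"],s["force"])
for t,z in dict(red_pen_center=.026,green_tray=.009).items():
    m=mask("wrist",t)
    if m: print(t,m[0],rect(onz(c,m[1],z)))
E
```

```text
9.3 [0.47323029 0.13254829 0.02591817] [-0.24912846 -0.51759267 -0.36641644]
red_pen_center 0.79 (array([490.5, 131.3]), 124, 22, -2.6)
green_tray 0.79 (array([486.8,  85.2]), 141, 134, -3.6)
```

>>> carry_out([
  [0.003,-0.0017,0.0036,0,0,0],
  [0.003,-0.0017,0.0036,0,0,0],
  [0.003,-0.0017,0.0036,0,0,0],
])

```text
t: 9.78
tool_pos: [0.4682, 0.1331, 0.0197]
orientation: [0.095, 3.052, 0.677]
force: [-0.1, -0.3, -0.4]
opening: 0.0152
gripper_force: 25.0
```

>>> carry_out([
  [0,0,0,0,0,0],
  [0,0,0,0,0,0],
  [0,0,0,0,0,0],
  [0,0,0,0,0,0],
  [0,0.02,-0.04,0,0,0],
  [0,0.04,-0.09,0,0,0],
  [0,0.04,-0.14,5,0,0],
  [0,0.04,-0.18,15,0,0],
  [0,0,-0.18,25,0,0],
  [0,-0.06,-0.18,25,0,0],
  [0,-0.06,-0.18,25,0,0],
  [0,-0.06,-0.18,25,0,0],
], jaw=175)

```text
t: 11.28
tool_pos: [0.4601, 0.003, 0.1577]
orientation: [0.1, 3.139, 0.001]
force: [0.2, 0.5, 0.1]
opening: 0.0288
gripper_force: 0.0
```

```bash
python3 - <<'E'
from h import *
robot.read_camera("wrist");c=cam("wrist");s=robot.read_state();print(s["t"],s["tool_pos"],s["force"])
for t,z in dict(red_pen_center=.016,green_tray=.009,black_pen_center=.008).items():
    m=mask("wrist",t)
    if m: print(t,m[0],rect(onz(c,m[1],z)))
robot.read_camera("side");m=mask("side","red_pen_center")
if m: print(m[0],rect(onz(cam("side"),m[1],.016)))
goto(.444,-.0455,.08,176)
E
```

```text
11.325 [0.46037126 0.00315224 0.15800834] [ 1.40777351  0.22263459 -0.19160484]
red_pen_center 0.64 (array([482.3, 132.5]), 116, 19, -3.6)
green_tray 0.82 (array([492.7,  84.9]), 150, 135, -3.6)
black_pen_center 0.56 (array([454.2, -45.9]), 112, 19, -4.0)
(0.444, -0.0455, 0.08) [0.0135, -0.0497, 0.078] [0.0, 0.1, 0.4]
```

>>> carry_out([
  [0.011,-0.049,0.06,0,0,0.4],
  [0.011,-0.049,0.1,0,0,0.4],
  [0.011,-0.049,0.153,0,0,0.4],
  [0.011,-0.049,0.153,0,0,0.4],
  [0.011,-0.049,0.153,0,0,0.4],
  [0.011,-0.049,0.153,0,0,0.4],
], jaw=130)

```text
t: 12.32
tool_pos: [0.4465, -0.0452, 0.0049]
orientation: [0.109, 3.138, -0.0]
force: [-0.4, 0.6, -0.0]
opening: 0.0457
gripper_force: 0.0
```

>>> carry_out([
  [0,0,0,0,0,0],
  [0,0,0,0,0,0],
  [0,0,0,0,0,0],
  [0,0,0,0,0,0],
  [0,0,0,0,0,0],
  [0,0,-0.06,0,0,0],
  [0,0,-0.12,0,0,0],
  [0,0,-0.12,0,0,0],
  [0,0,-0.12,0,0,0],
], jaw=255, force=25)

```text
t: 13.45
tool_pos: [0.446, -0.0453, 0.1243]
orientation: [0.109, 3.138, -0.0]
force: [0.0, 0.6, -0.9]
opening: 0.0153
gripper_force: 25.0
```

```bash
python3 - <<'E'
from h import *
robot.read_camera("wrist");c=cam("wrist");s=robot.read_state();print(s["t"],s["tool_pos"],s["opening"])
for t,z in dict(black_pen_center=s["tool_pos"][2]+.004,blue_tray=.009).items():
    m=mask("wrist",t)
    if m: print(t,m[0],rect(onz(c,m[1],z)),(onz(c,m[1],z)).min(0))
goto(.447,-.3217,.13,179.1)
goto(.447,-.3217,.013,179.1)
E
```

```text
13.5 [ 0.4452436  -0.04513973  0.12326777] 0.014837227520135573
black_pen_center 0.65 (array([456.3, -45.7]), 120, 19, -4.0) [ 0.39605245 -0.05918903]
blue_tray 0.68 (array([ 500.6, -309.8]), 39, 6, -16.4) [ 0.48122705 -0.3183881 ]
(0.447, -0.3217, 0.13) [-0.0214, -0.2758, -0.0076] [0.0, -0.1, -3.1]
(0.447, -0.3217, 0.013) [-0.0217, -0.2759, 0.1094] [0.0, -0.1, -3.1]
```

>>> carry_out([
  [-0.021,-0.276,-0.01,0,0,-3.1],
  [-0.021,-0.276,-0.01,0,0,-3.1],
  [-0.021,-0.276,-0.01,0,0,-3.1],
  [-0.021,-0.276,-0.01,0,0,-3.1],
  [-0.021,-0.276,-0.01,0,0,-3.1],
  [-0.021,-0.276,-0.01,0,0,-3.1],
  [-0.021,-0.276,-0.01,0,0,-3.1],
])

```text
t: 14.48
tool_pos: [0.4473, -0.3209, 0.1332]
orientation: [-0.024, -3.141, -0.003]
force: [0.3, 0.8, 0.4]
opening: 0.0152
gripper_force: 25.0
```

```bash
python3 - <<'E'
from h import *
w=robot.read_camera("wrist");c=cam("wrist");s=robot.read_state();print(s["t"],s["tool_pos"],s["opening"])
cv2.imwrite("pics/w4.png",cv2.resize(w,(480,360))[:,:,::-1])
for t,z in dict(black_pen_center=s["tool_pos"][2]+.004,blue_tray=.009,big_cup_center=.046,small_cup_center=.04).items():
    m=mask("wrist",t)
    if m: print(t,m[0],rect(onz(c,m[1],z)),(onz(c,m[1],z)).min(0))
goto(.447,-.322,.013,179.1)
E
```

```text
14.525 [ 0.44752798 -0.32063672  0.13349948] 0.015246474018904185
black_pen_center 0.78 (array([ 458.8, -321.3]), 122, 19, -0.1) [ 0.39806633 -0.33085852]
blue_tray 0.62 (array([ 450.9, -369.9]), 134, 120, 89.2) [ 0.39021056 -0.43768209]
big_cup_center 0.74 (array([ 468.9, -261.5]), 77, 51, 22.4) [ 0.42619902 -0.28289983]
small_cup_center 0.65 (array([ 477.8, -195. ]), 89, 45, 10.3) [ 0.43127423 -0.21603825]
(0.447, -0.322, 0.013) [0.0012, -0.0009, 0.1216] [0.0, 0.1, 0.1]
```

View pics/w4.png

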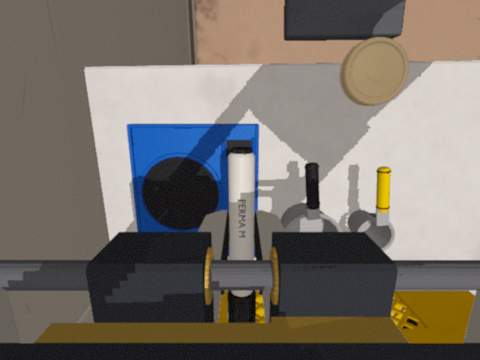

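The pen lies over the blue lane with its tail at about (240,150), aligned with the lane. Lowering and releasing.

>>> carry_out([
  [0.001,-0.001,0.06,0,0,0],
  [0.001,-0.001,0.1,0,0,0],
  [0.001,-0.001,0.121,0,0,0],
  [0.001,-0.001,0.121,0,0,0],
  [0.001,-0.001,0.121,0,0,0],
])

```text
t: 15.35
tool_pos: [0.4475, -0.3231, 0.0144]
orientation: [0.023, 3.14, -0.001]
force: [-0.1, -0.5, -0.5]
opening: 0.0151
gripper_force: 25.0
```

>>> carry_out([
  [0,0,0,0,0,0],
  [0,0,0,0,0,0],
  [0,0,0,0,0,0],
  [0,0,-0.05,0,0,0],
  [0,0,-0.11,0,0,0],
  [0,0,-0.17,0,0,0],
  [0,0.05,-0.17,0,0,0],
  [0.03,0.1,-0.17,0,0,0],
  [0.06,0.1,-0.17,0,0,0],
  [0.06,0.1,-0.17,0,0,0],
  [0.06,0.1,-0.17,0,0,0],
], jaw=175)

```text
t: 16.73
tool_pos: [0.3889, -0.2226, 0.1839]
orientation: [0.025, 3.139, -0.001]
force: [0.0, 0.4, 0.3]
opening: 0.0293
gripper_force: 0.0
```

```bash
python3 - <<'E'
from h import *
w=robot.read_camera("wrist");c=cam("wrist");s=robot.read_state();print(s["t"],s["tool_pos"],s["opening"])
W=cv2.resize(w[130:400,130:490],(800,600));cv2.imwrite("pics/w5.png",W[:,:,::-1])
for t,z in dict(black_pen_center=.016,blue_tray=.009).items():
    m=mask("wrist",t)
    if m: print(t,m[0],rect(onz(c,m[1],z)),(onz(c,m[1],z)).min(0))
E
```

```text
16.775 [ 0.38895157 -0.22260164  0.18380635] 0.029207182258098905
black_pen_center 0.96 (array([ 434.4, -323. ]), 74, 17, -0.7) [ 0.39763829 -0.3316444 ]
blue_tray 0.74 (array([ 438.7, -368.9]), 136, 98, 89.3) [ 0.38945199 -0.4373522 ]
```

View pics/w5.png

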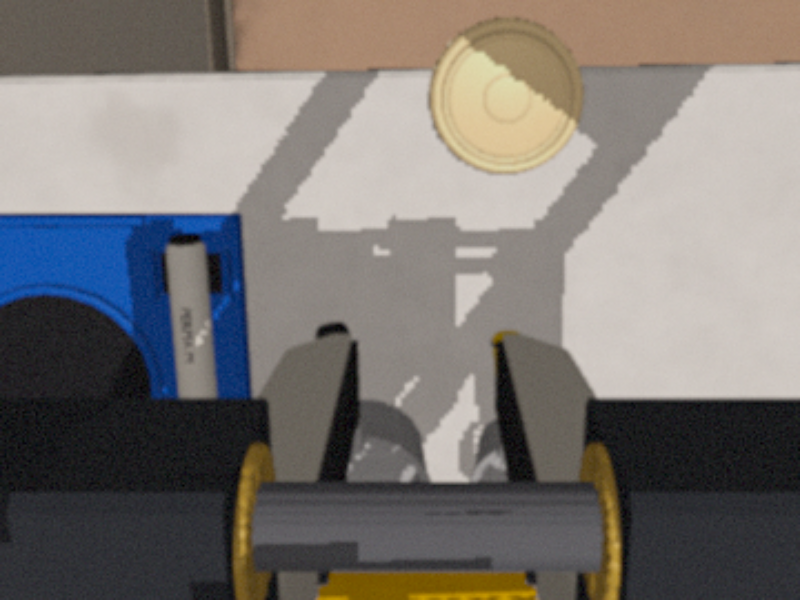

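The black pen is in its lane, with the tail at (185,240) in the crop. Backing off to see the cups cleanly.

>>> carry_out([
  [0.045,0.01,-0.05,0,0,0],
  [0.045,0.01,-0.05,0,0,0],
  [0.045,0.01,-0.05,0,0,0],
  [0.045,0.01,-0.05,0,0,0],
])

```text
t: 17.38
tool_pos: [0.3435, -0.2113, 0.2323]
orientation: [-0.024, -3.141, -0.002]
force: [-0.0, -0.1, 0.2]
opening: 0.0292
gripper_force: 0.0
```

```bash
python3 - <<'E'
from h import *
w=robot.read_camera("wrist");c=cam("wrist");s=robot.read_state();print(s["t"],s["tool_pos"],s["opening"])
W=cv2.resize(w[150:330,200:440],(800,600));cv2.imwrite("pics/w6.png",W[:,:,::-1])
for t,z in dict(big_cup_handle=.056,small_cup_handle=.053).items():
    m=mask("wrist",t)
    if m: print(t,m[0],m[1].min(0),m[1].max(0))
E
```

```text
17.425 [ 0.34343593 -0.21120672  0.23216226] 0.028942835375213687
big_cup_handle 0.68 [277 329] [309 396]
small_cup_handle 0.67 [332 305] [354 346]
```

View pics/w6.png

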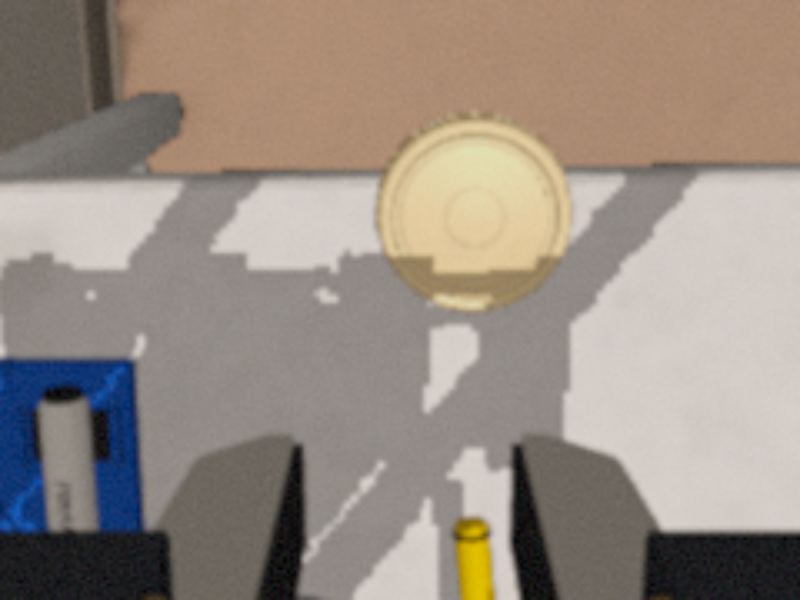

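I moved the wrong way: the camera sees the robot side of the tool. Only the yellow grip end shows, at (472,525). Going to the big cup pre-grasp and checking there.

```bash
python3 - <<'E'
from h import *
goto(.445,-.2585,.14,186.5)
E
```

```text
(0.445, -0.2585, 0.14) [-0.1024, -0.0459, 0.0922] [0.1, -0.0, -7.4]
```

>>> carry_out([
  [-0.1024,-0.046,0.02,0,0,-7.4],
  [-0.1024,-0.046,0.092,0,0,-7.4],
  [-0.1024,-0.046,0.092,0,0,-7.4],
  [-0.1024,-0.046,0.092,0,0,-7.4],
  [-0.1024,-0.046,0.092,0,0,-7.4],
], jaw=110)

```text
t: 18.15
tool_pos: [0.4452, -0.259, 0.1423]
orientation: [-0.179, 3.135, -0.0]
force: [-0.1, 0.1, -0.3]
opening: 0.0531
gripper_force: 0.0
```

```bash
python3 - <<'E'
from h import *
w=robot.read_camera("wrist");c=cam("wrist");s=robot.read_state();print(s["t"],s["tool_pos"],s["opening"])
W=cv2.resize(w[120:420,120:520],(800,600));cv2.imwrite("pics/w7.png",W[:,:,::-1])
for t,z in dict(big_cup_handle=.056,small_cup_handle=.053).items():
    m=mask("wrist",t)
    if m: print(t,m[0],m[1].min(0),m[1].max(0))
print(proj(c,[[.4245,-.2605,.056],[.445,-.2585,.056],[.505,-.251,.046]]))
goto(.445,-.2585,.044,186.5)
E
```

```text
18.2 [ 0.44552883 -0.25933106  0.14305566] 0.052711749182535836
big_cup_handle 0.63 [281 219] [362 346]
small_cup_handle 0.62 [379 236] [425 335]
[[323.26663016 218.5157421 ]
 [322.7484421  247.47169612]
 [323.5174277  319.89215174]]
(0.445, -0.2585, 0.044) [0.0009, 0.0013, 0.0995] [-0.1, 0.2, 0.0]
```

View pics/w7.png

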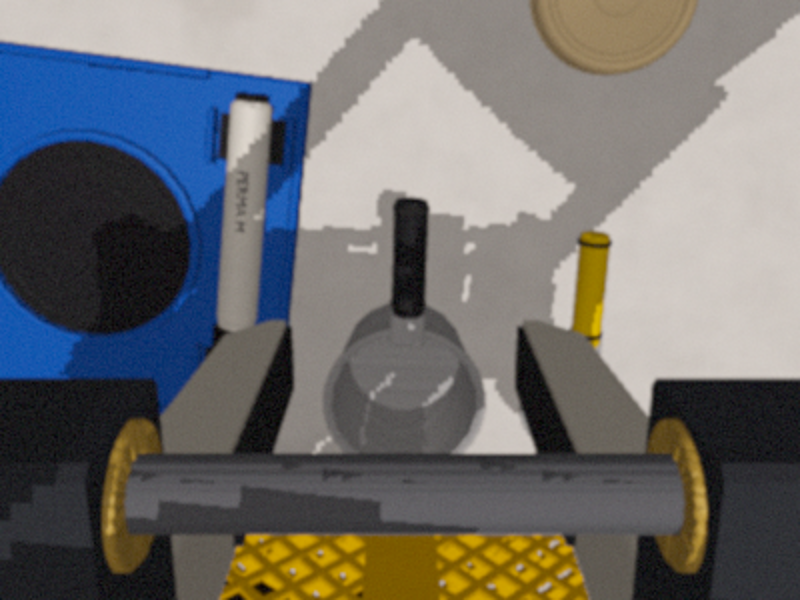

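The black grip runs from (411,205) to (408,315), centred between the fingers. Descending and gripping.

>>> carry_out([
  [0.001,0.001,0.05,0,0,0],
  [0.001,0.001,0.098,0,0,0],
  [0.001,0.001,0.098,0,0,0],
  [0.001,0.001,0.098,0,0,0],
])

```text
t: 18.8
tool_pos: [0.4453, -0.2591, 0.0461]
orientation: [-0.178, 3.133, -0.003]
force: [-0.5, -0.7, 0.2]
opening: 0.0529
gripper_force: 0.0
```

>>> carry_out([
  [0,0,0,0,0,0],
  [0,0,0,0,0,0],
  [0,0,0,0,0,0],
  [0,0,0,0,0,0],
  [0,0,0,0,0,0],
  [0,0,0,0,0,0],
  [0,0,-0.04,0,0,0],
  [0,0,-0.08,0,0,0],
  [0,0,-0.08,0,0,0],
  [0,0,-0.08,0,0,0],
], jaw=255, force=45)

```text
t: 20.05
tool_pos: [0.4438, -0.2579, 0.1227]
orientation: [-0.179, 3.136, 0.001]
force: [0.4, -0.8, -1.9]
opening: 0.0109
gripper_force: 45.0
```

```bash
python3 - <<'E'
from h import *
w=robot.read_camera("wrist");c=cam("wrist");s=robot.read_state();print(s["t"],s["tool_pos"],s["opening"],s["gripper_force"],s["wrist_torque"])
W=cv2.resize(w[120:420,120:520],(600,450));cv2.imwrite("pics/w8.png",W[:,:,::-1])
goto(.4385,.0995,.14,150)
E
```

```text
20.1 [ 0.4432823  -0.25757695  0.12200578] 0.01066241563436597 44.966182708740234 [ 0.00891326 -0.00644729  0.00116971]
(0.4385, 0.0995, 0.14) [-0.0358, 0.3553, -0.0175] [0.1, -0.1, 36.5]
```

View pics/w8.png

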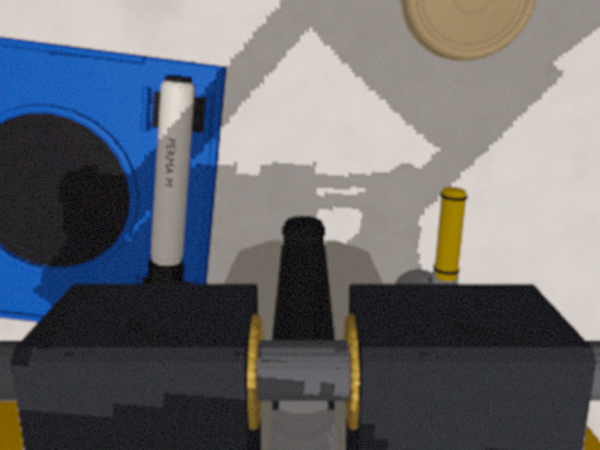

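>>> carry_out([
  [-0.036,0.06,-0.04,0,0,8],
  [-0.036,0.12,-0.04,0,0,16],
  [-0.036,0.18,-0.04,0,0,24],
  [-0.036,0.24,-0.04,0,0,30],
  [-0.036,0.3,-0.04,0,0,36.5],
  [-0.036,0.355,-0.04,0,0,36.5],
  [-0.036,0.355,-0.04,0,0,36.5],
  [-0.036,0.355,-0.04,0,0,36.5],
  [-0.036,0.355,-0.04,0,0,36.5],
])

```text
t: 21.22
tool_pos: [0.4394, 0.0974, 0.1628]
orientation: [0.815, 3.034, -0.001]
force: [0.0, 0.1, -0.8]
opening: 0.0111
gripper_force: 45.0
```

```bash
python3 - <<'E'
from h import *
w=robot.read_camera("wrist");c=cam("wrist");s=robot.read_state();print(s["t"],s["tool_pos"],s["opening"],s["orientation"])
z=s["tool_pos"][2]+.012
print("end offset",onz(c,[[322,270]],z)-s["tool_pos"][:2])
for t,z in dict(big_cup_handle=z,green_tray=.009).items():
    m=mask("wrist",t)
    if m: print(t,m[0],rect(onz(c,m[1],z)),m[1].min(0),m[1].max(0))
goto(.4385,.0995,.0545,150)
robot.read_camera("side");m=mask("side","big_cup_center")
if m: print(m[0],m[1].mean(0))
E
```

```text
21.275 [0.43958393 0.09727842 0.16303401] 0.010467941678758107 [ 8.15982359e-01  3.03342323e+00 -4.64387640e-04]
end offset [[-0.01564732  0.00963456]]
big_cup_handle 0.82 (array([458.3,  86.7]), 85, 22, -30.1) [299 264] [344 430]
green_tray 0.81 (array([484.7,  84.9]), 137, 135, -3.5) [235 176] [432 310]
(0.4385, 0.0995, 0.0545) [0.0022, 0.0011, 0.1088] [0.0, 0.0, -0.1]
```

>>> carry_out([
  [0.004,0.001,0.06,0,0,0],
  [0.004,0.001,0.09,0,0,0],
  [0.004,0.001,0.1,0,0,0],
  [0.004,0.001,0.107,0,0,0],
  [0.004,0.001,0.107,0,0,0],
  [0.004,0.001,0.107,0,0,0],
])

```text
t: 22.22
tool_pos: [0.4378, 0.1016, 0.0578]
orientation: [0.812, 3.032, 0.002]
force: [0.6, 0.8, -0.8]
opening: 0.0108
gripper_force: 45.0
```

>>> carry_out([
  [0,0,0.0015,0,0,0],
  [0,0,0.0015,0,0,0],
  [0,0,0.0015,0,0,0],
])

```text
t: 22.6
tool_pos: [0.4368, 0.1015, 0.0551]
orientation: [0.812, 3.033, 0.0]
force: [-0.9, 0.3, -1.1]
opening: 0.0108
gripper_force: 45.0
```

>>> carry_out([
  [0,0,0.0015,0,0,0],
  [0,0,0.0025,0,0,0],
  [0,0,0.0025,0,0,0],
])

```text
t: 22.98
tool_pos: [0.4367, 0.1014, 0.0524]
orientation: [0.812, 3.034, 0.0]
force: [0.2, -0.2, -1.0]
opening: 0.0109
gripper_force: 45.0
```

>>> carry_out([
  [0,0,0,0,0,0],
  [0,0,0,0,0,0],
  [0,0,0,0,0,0],
  [0,0,0,0,0,0],
  [0,0,-0.04,0,0,0],
  [0,0,-0.1,0,0,0],
  [0,0,-0.12,0,0,0],
  [0,0,-0.12,0,0,0],
  [0,0,-0.12,0,0,0],
], jaw=160)

```text
t: 24.1
tool_pos: [0.4358, 0.1014, 0.171]
orientation: [-0.812, -3.034, 0.001]
force: [-0.6, 0.9, -0.1]
opening: 0.0346
gripper_force: 0.0
```

```bash
python3 - <<'E'
from h import *
w=robot.read_camera("wrist");c=cam("wrist");s=robot.read_state();print(s["t"],s["tool_pos"],s["opening"],s["orientation"])
W=cv2.resize(w[120:420,120:520],(600,450));cv2.imwrite("pics/w9.png",W[:,:,::-1])
for t,z in dict(big_cup_handle=.064,green_tray=.009,red_pen_center=.016).items():
    m=mask("wrist",t)
    if m: print(t,m[0],rect(onz(c,m[1],z)),m[1].min(0),m[1].max(0))
goto(.439,-.193,.18,184)
E
```

```text
24.15 [0.43551293 0.10135983 0.17062565] 0.03483743813617785 [-8.12182331e-01 -3.03318236e+00  1.29707896e-03]
big_cup_handle 0.97 (array([464. ,  84.8]), 107, 58, -29.9) [285 215] [358 345]
green_tray 0.98 (array([486.8,  84.9]), 142, 135, -3.6) [236 182] [426 346]
red_pen_center 0.96 (array([482.8, 132.1]), 121, 17, -3.1) [344 194] [413 308]
(0.439, -0.193, 0.18) [-0.15, -0.2533, -0.0089] [-0.0, -0.1, -34.0]
```

View pics/w9.png

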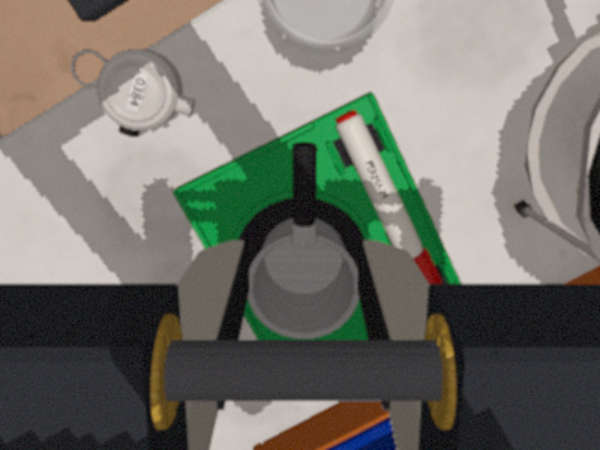

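Big cup stands in the holder with its grip at (303,185) and mouth at (303,283), and the red pen is in its lane. That's past the picture allowance, so I carry on with numbers alone.

```bash
python3 - <<'E'
from h import *
c=cam("wrist");print(onz(c,[[322.3,310]],.054))
e=onz(c,[[322.7,218]],.064);print("end",e,"axis",e+.082*np.array([.866,-.5]))
goto(.450,-.193,.18,185.7)
E
```

```text
[[0.48830721 0.07169363]]
end [[0.42049907 0.11112896]] axis [[0.49151107 0.07012896]]
(0.45, -0.193, 0.18) [-0.1595, -0.2478, -0.0089] [-0.0, -0.1, -35.7]
```

>>> carry_out([
  [-0.03,-0.05,-0.009,0,0,-8],
  [-0.06,-0.1,-0.009,0,0,-16],
  [-0.1,-0.15,-0.009,0,0,-24],
  [-0.13,-0.2,-0.009,0,0,-32],
  [-0.1595,-0.248,-0.009,0,0,-35.7],
  [-0.1595,-0.248,0.03,0,0,-35.7],
  [-0.1595,-0.248,0.03,0,0,-35.7],
  [-0.1595,-0.248,0.03,0,0,-35.7],
  [-0.1595,-0.248,0.03,0,0,-35.7],
], jaw=115)

```text
t: 25.42
tool_pos: [0.4518, -0.1928, 0.1441]
orientation: [-0.159, 3.135, -0.002]
force: [-0.3, -0.2, 0.7]
opening: 0.0512
gripper_force: 0.0
```

```bash
cat >> h.py <<'E'
def yellow():
    w=robot.read_camera("wrist");c=cam("wrist");s=robot.read_state()
    m=mask("wrist","small_cup_handle");print(m and (m[0],m[1].min(0),m[1].max(0)))
    h=cv2.cvtColor(w,cv2.COLOR_RGB2HSV);b=((h[:,:,0]>20)&(h[:,:,0]<32)&(h[:,:,1]>150)&(h[:,:,2]>90)).astype(np.uint8);b[345:]=0
    n,l,st,ce=cv2.connectedComponentsWithStats(b)
    for k in range(1,n):
        if st[k,4]>60: print(st[k],ce[k]);
    return c,s,l
E
python3 - <<'E'
from h import *
c,s,l=yellow();print(s["t"],s["tool_pos"],s["opening"])
print(proj(c,[[.4289,-.1949,.053],[.450,-.193,.053],[.471,-.191,.053],[.5025,-.1875,.04]]))
E
```

```text
(0.65, array([297, 215]), array([346, 328]))
[317 216  15  59 770] [323.55714286 243.6987013 ]
25.475 [ 0.45180478 -0.19283838  0.14408831] 0.05078779366681301
[[321.88511146 214.50909329]
 [321.54635468 243.97857606]
 [321.37286224 272.1353194 ]
 [321.82462827 305.04620082]]
```

>>> carry_out([
  [0.001,0.001,0.05,0,0,0],
  [0.001,0.001,0.103,0,0,0],
  [0.001,0.001,0.103,0,0,0],
  [0.001,0.001,0.103,0,0,0],
])

```text
t: 26.02
tool_pos: [0.4511, -0.1926, 0.0417]
orientation: [-0.157, 3.135, -0.002]
force: [0.5, -0.3, 0.5]
opening: 0.0512
gripper_force: 0.0
```

>>> carry_out([
  [0,0,0,0,0,0],
  [0,0,0,0,0,0],
  [0,0,0,0,0,0],
  [0,0,0,0,0,0],
  [0,0,0,0,0,0],
  [0,0,0,0,0,0],
  [0,0,-0.06,0,0,0],
  [0,0,-0.12,0,0,0],
  [0,0,-0.14,0,0,0],
  [0,0,-0.14,0,0,0],
  [0,0,-0.14,0,0,0],
], jaw=255, force=40)

```text
t: 27.4
tool_pos: [0.4489, -0.1917, 0.1778]
orientation: [0.157, -3.137, -0.002]
force: [0.0, -0.3, -0.9]
opening: 0.01
gripper_force: 40.0
```

```bash
python3 - <<'E'
from h import *
c,s,l=yellow();print(s["t"],s["tool_pos"],s["opening"],s["gripper_force"])
z=s["tool_pos"][2]+.0105
for r in(255,260,265,270,275): print(r,onz(c,[[322,r]],z)-s["tool_pos"][:2])
R=Ro.from_rotvec(s["orientation"]).as_matrix();print(R)
E
```

```text
(0.56, array([302, 265]), array([341, 426]))
[310 265  25  12 234] [321.88888889 270.23931624]
[ 310  278   25   67 1529] [321.82145193 311.1000654 ]
[  67  322   89   23 1371] [113.86287381 334.18818381]
27.45 [ 0.44863926 -0.19157223  0.17740503] 0.009713149145976267 39.99587416648865
255 [[-0.02432304 -0.00199147]]
260 [[-0.02207473 -0.00176608]]
265 [[-0.01981035 -0.00153909]]
270 [[-0.01752972 -0.00131046]]
275 [[-0.01523267 -0.00108019]]
[[-0.99502582 -0.09960121 -0.00179271]
 [-0.099604    0.99502596  0.00154192]
 [ 0.00163022  0.00171281 -0.9999972 ]]
```

```bash
python3 - <<'E'
from h import *
goto(.4593,.027,.177,235)
E
```

```text
(0.4593, 0.027, 0.177) [-0.0324, 0.2164, 0.0007] [0.1, -0.1, -49.3]
```

>>> carry_out([
  [-0.032,0.05,0,0,0,-10],
  [-0.032,0.1,0,0,0,-20],
  [-0.032,0.15,0,0,0,-30],
  [-0.032,0.2,0,0,0,-40],
  [-0.032,0.2165,0,0,0,-49.3],
  [-0.032,0.2165,0,0,0,-49.3],
  [-0.032,0.2165,0,0,0,-49.3],
  [-0.032,0.2165,0,0,0,-49.3],
])

```text
t: 28.5
tool_pos: [0.4599, 0.0255, 0.1792]
orientation: [-1.446, 2.789, -0.001]
force: [0.1, -0.6, -0.6]
opening: 0.0095
gripper_force: 40.0
```

```bash
python3 - <<'E'
from h import *
c,s,l=yellow();print(s["t"],s["tool_pos"],s["opening"],s["q"][5])
for n in("side","scene"):
    if n!="wrist": robot.read_camera(n)
    k=cam(n);u=np.array([np.cos(np.radians(235)),np.sin(np.radians(235))])
    a=s["tool_pos"][:2]-.0535*u;b=np.array([.490,.0705]);h=np.radians(150)
    print(n,"model small grip mid/cup",proj(k,[[*(s["tool_pos"][:2]),s["tool_pos"][2]+.011],[*a,s["tool_pos"][2]-.0215]]),"big",proj(k,[[*b,.031],[*b,.054],[b[0]+.061*np.cos(h),b[1]+.061*np.sin(h),.064]]))
    for t in("small_cup_center","big_cup_center"):
        m=mask(n,t)
        if m: print(t,m[0],m[1].mean(0),m[1].min(0),m[1].max(0))
goto(.4593,.027,.075,235)
E
```

```text
(0.9, array([301, 264]), array([342, 426]))
[    0     0   156   343 29579] [ 55.9033774  180.82835796]
[310 264  25  13 251] [321.74103586 270.12749004]
[ 309  278   26   67 1561] [321.88917361 311.09481102]
28.55 [0.45999979 0.02555397 0.17932617] 0.009731042802608798 -2.583725361986981
side model small grip mid/cup [[322.16773371 216.46129948]
 [307.35413048 211.8260835 ]] big [[307.20162888 235.69968285]
 [307.15249978 231.61638201]
 [294.09654229 244.53482684]]
scene model small grip mid/cup [[310.23992367 212.36544717]
 [291.18480154 225.62838969]] big [[291.20825115 268.9281478 ]
 [291.19350064 261.30700406]
 [299.62586973 266.33073498]]
small_cup_center 0.74 [293.52554745 221.09124088] [284 209] [317 232]
big_cup_center 0.7 [290.26011561 269.75722543] [281 259] [303 279]
(0.4593, 0.027, 0.075) [-0.0001, 0.0011, 0.1046] [-0.1, 0.0, -0.0]
```

>>> carry_out([
  [0,0.001,0.06,0,0,0],
  [0,0.001,0.08,0,0,0],
  [0,0.001,0.105,0,0,0],
  [0,0.001,0.105,0,0,0],
  [0,0.001,0.105,0,0,0],
])

```text
t: 29.52
tool_pos: [0.4599, 0.027, 0.0755]
orientation: [-1.45, 2.785, -0.002]
force: [0.6, 0.5, -1.2]
opening: 0.0102
gripper_force: 40.0
```

>>> carry_out([
  [0,0,0.01,0,0,0],
  [0,0,0.02,0,0,0],
  [0,0,0.02,0,0,0],
  [0,0,0.02,0,0,0],
])

```text
t: 30.02
tool_pos: [0.4593, 0.0271, 0.0545]
orientation: [-1.451, 2.786, -0.001]
force: [0.7, -0.1, -0.1]
opening: 0.0099
gripper_force: 40.0
```

>>> carry_out([
  [0,0,0.001,0,0,0],
  [0,0,0.002,0,0,0],
  [0,0,0.002,0,0,0],
])

```text
t: 30.4
tool_pos: [0.4593, 0.027, 0.0526]
orientation: [-1.45, 2.786, -0.001]
force: [-0.5, 0.2, -0.1]
opening: 0.0097
gripper_force: 40.0
```

>>> carry_out([
  [0,0,0,0,0,0],
  [0,0,0,0,0,0],
  [0,0,0,0,0,0],
  [0,0,0,0,0,0],
  [0,0,-0.04,0,0,0],
  [0,0,-0.1,0,0,0],
  [0,0,-0.14,0,0,0],
  [0,0,-0.14,0,0,0],
  [0,0,-0.14,0,0,0],
], jaw=170)

```text
t: 31.52
tool_pos: [0.4589, 0.0271, 0.1919]
orientation: [-1.451, 2.786, -0.0]
force: [-0.7, -0.1, -0.5]
opening: 0.0307
gripper_force: 0.0
```

```bash
python3 - <<'E'
from h import *
c,s,l=yellow();print(s["t"],s["tool_pos"],s["opening"],s["force"])
b=np.array([.490,.0705]);u=lambda a,r:[b[0]+r*np.cos(np.radians(a)),b[1]+r*np.sin(np.radians(a))]
robot.outline_of
for n in("wrist","side","scene"):
    if n!="wrist": robot.read_camera(n)
    k=cam(n);print(n,"model grips s,b,s-end",np.round(proj(k,[[*u(235,53),.064],[*u(150,61),.064],[*u(235,74),.064],[*b,.031]])).tolist())
    for t in("small_cup_handle","big_cup_handle","red_pen_center","glass_jar_center"):
        m=mask(n,t)
        if m: print(t,round(m[0],2),m[1].mean(0).round(),m[1].min(0),m[1].max(0))
E
```

```text
(0.76, array([299, 208]), array([343, 310]))
[    0     0   160   341 30743] [ 57.18612367 176.37013304]
[315 214  14  41 561] [321.40106952 233.80926916]
31.575 [0.45835722 0.02707337 0.19113509] 0.030629377206245943 [ 0.21797936 -0.62869043 -1.1490909 ]
wrist model grips s,b,s-end [[321.0, 1692.0], [-24063.0, 2290.0], [321.0, 1682.0], [320.0, 283.0]]
small_cup_handle 0.76 [321. 271.] [299 208] [343 310]
big_cup_handle 0.81 [336. 291.] [288 251] [418 324]
red_pen_center 0.62 [344. 330.] [302 297] [415 346]
glass_jar_center 0.95 [503. 280.] [448 239] [559 326]
side model grips s,b,s-end [[-1257.0, -976.0], [1288.0, -878.0], [-1208.0, -938.0], [307.0, 236.0]]
scene model grips s,b,s-end [[1843.0, 74.0], [40.0, 9.0], [1880.0, 70.0], [291.0, 269.0]]
small_cup_handle 0.49 [298. 260.] [285 253] [316 265]
big_cup_handle 0.52 [291. 271.] [282 261] [302 279]
red_pen_center 0.47 [278. 281.] [259 271] [296 289]
glass_jar_center 0.9 [310. 288.] [298 268] [323 308]
```

```bash
python3 - <<'E'
from h import *
c=cam("wrist");print("yellow grip at",onz(c,[[321.4,214],[321.4,233.8]],.064))
goto(.50,.43,.36,183.5)
E
```

```text
yellow grip at [[0.45003149 0.01345614]
 [0.45931287 0.02671334]]
(0.5, 0.43, 0.36) [-0.3537, 0.1974, -0.1674] [-0.0, 0.1, 51.5]
```

>>> carry_out([
  [0,0,-0.06,0,0,0],
  [0,0,-0.12,0,0,0],
  [0,0,-0.167,0,0,0],
  [-0.05,0.028,-0.167,0,0,10],
  [-0.1,0.056,-0.167,0,0,20],
  [-0.15,0.084,-0.167,0,0,30],
  [-0.2,0.112,-0.167,0,0,40],
  [-0.25,0.14,-0.167,0,0,50],
  [-0.3,0.168,-0.167,0,0,51.5],
  [-0.354,0.197,-0.167,0,0,51.5],
  [-0.354,0.197,-0.167,0,0,51.5],
  [-0.354,0.197,-0.167,0,0,51.5],
], jaw=80)

```text
t: 33.83
tool_pos: [0.5004, 0.43, 0.359]
orientation: [-0.097, 3.14, -0.002]
force: [-0.7, 0.2, -0.1]
opening: 0.064
gripper_force: 0.0
```

```bash
python3 - <<'E'
from h import *
w=robot.read_camera("wrist");c=cam("wrist");s=robot.read_state();print(s["t"],s["tool_pos"],s["opening"])
m=mask("wrist","wrench_center");print(m and (m[0],m[1].min(0),m[1].max(0),rect(onz(c,m[1],.06))))
P=m[1];v=cv2.cvtColor(w,cv2.COLOR_RGB2GRAY)[P[:,1],P[:,0]];D=P[v<60];L=P[v>120]
print(len(D),len(L),rect(onz(c,D,.06)) if len(D)>20 else 0, rect(onz(c,L,.034)) if len(L)>20 else 0)
m=mask("wrist","glass_jar_center");print(m and (m[0],m[1].min(0),m[1].max(0)))
E
```

```text
33.875 [0.50071039 0.4293911  0.35996571] 0.06401209624564343
(0.58, array([296, 158]), array([346, 264]), (array([513.7, 431.2]), 128, 64, 22.1))
1111 1439 (array([514.6, 429.7]), 130, 15, 1.4) (array([518.5, 427.3]), 130, 68, -24.5)
(0.83, array([50, 29]), array([141,  99]))
```

```bash
python3 - <<'E'
from h import *
sd=cam("side");x=lambda a,b:[130+.4*a,130+.4*b]
print("jars top",onz(sd,[x(95,90),x(158,85)],.08),"base",onz(sd,[x(100,135),x(165,130)],0),"tape",onz(sd,[x(80,205),x(80,240)],.05),onz(sd,[x(80,205),x(80,240)],0))
sc=cam("scene");print(onz(sc,[[114,325],[138,309]],0),onz(sc,[[113,290],[138,277]],.06),onz(sc,[[113,290],[138,277]],.08),"tape",onz(sc,[[166,350]],.0),onz(sc,[[157,315]],.05))
gotoR(.5145,.4484,.148,181.4,12)
E
```

```text
jars top [[0.65267297 0.51319115]
 [0.66937958 0.43969932]] base [[0.64247779 0.52069439]
 [0.65989263 0.44214027]] tape [[0.50742166 0.5021017 ]
 [0.46021219 0.49043689]] [[0.53786664 0.52025532]
 [0.48911675 0.50820988]]
[[0.6601655  0.52164799]
 [0.68068416 0.43838548]] [[0.70978632 0.48057602]
 [0.72348017 0.39786955]] [[0.67349823 0.50347639]
 [0.68673958 0.42350288]] tape [[0.47990499 0.51935642]] [[0.54381939 0.4857551 ]]
(0.5145, 0.4484, 0.148) shift [-0.0142, 0.0185, 0.213] turn [12.0, 0.4, 2.0] toolz [ 0.01 -0.21 -0.98] tooly [-0.02  0.98 -0.21]
```

```bash
python3 - <<'E'
from h import *
gotoR(.5145,.4436,.160,181.4,8)
E
```

```text
(0.5145, 0.4436, 0.16) shift [-0.0139, 0.0137, 0.201] turn [8.0, 0.3, 2.0] toolz [ 0.   -0.14 -0.99] tooly [-0.02  0.99 -0.14]
```

>>> carry_out([
  [-0.014,0.014,0.05,4,0,2],
  [-0.014,0.014,0.1,8,0.3,2],
  [-0.014,0.014,0.15,8,0.3,2],
  [-0.014,0.014,0.201,8,0.3,2],
  [-0.014,0.014,0.201,8,0.3,2],
  [-0.014,0.014,0.201,8,0.3,2],
], jaw=110)

```text
t: 34.72
tool_pos: [0.5151, 0.4449, 0.1619]
orientation: [-0.039, 3.131, -0.216]
force: [0.2, -0.2, 0.5]
opening: 0.0526
gripper_force: 0.0
```

```bash
python3 - <<'E'
from h import *
w=robot.read_camera("wrist");c=cam("wrist");s=robot.read_state();print(s["t"],s["tool_pos"],s["opening"],s["force"])
m=mask("wrist","wrench_center");P=m[1];v=cv2.cvtColor(w,cv2.COLOR_RGB2GRAY)[P[:,1],P[:,0]];D=P[v<60];L=P[v>120]
print(m[0],P.min(0),P.max(0),rect(onz(c,D,.06)))
print(proj(c,[[.4475,.428,.06],[.5145,.4297,.06]]))
gotoR(.5145,.4283,.050,181.4,8)
E
```

```text
34.775 [0.51555941 0.44549768 0.16291422] 0.053084171370573606 [ 0.24504118  0.57903063 -0.04972058]
0.88 [286 148] [369 323] (array([515.2, 431.5]), 132, 16, 1.0)
[[318.90012898 146.67108626]
 [319.0995335  239.88819708]]
(0.5145, 0.4283, 0.05) shift [0.002, -0.0019, 0.1144] turn [0.2, 0.2, 0.0] toolz [ 0.   -0.14 -0.99] tooly [-0.02  0.99 -0.14]
```

>>> carry_out([
  [0.001,-0.001,0.05,0,0,0],
  [0.001,-0.001,0.09,0,0,0],
  [0.001,-0.001,0.113,0,0,0],
  [0.001,-0.001,0.113,0,0,0],
  [0.001,-0.001,0.113,0,0,0],
])

```text
t: 35.45
tool_pos: [0.5147, 0.4294, 0.05]
orientation: [-0.041, 3.13, -0.215]
force: [-0.0, 0.0, 0.4]
opening: 0.0532
gripper_force: 0.0
```

>>> carry_out([
  [0,0,0,0,0,0],
  [0,0,0,0,0,0],
  [0,0,0,0,0,0],
  [0,0,0,0,0,0],
  [0,0,0,0,0,0],
  [0,0,0,0,0,0],
], jaw=255, force=50)

```text
t: 36.2
tool_pos: [0.5132, 0.4286, 0.0473]
orientation: [-0.042, 3.133, -0.218]
force: [-1.2, 2.7, 2.1]
opening: 0.0158
gripper_force: 49.0
```

>>> carry_out([
  [0,-0.007,-0.05,0,0,0],
  [0,-0.014,-0.1,0,0,0],
  [0,-0.021,-0.15,0,0,0],
  [0,-0.028,-0.2,0,0,0],
  [0,-0.036,-0.26,0,0,0],
  [0,-0.044,-0.31,0,0,0],
  [0,-0.044,-0.31,0,0,0],
  [0,-0.044,-0.31,0,0,0],
])

```text
t: 37.2
tool_pos: [0.5135, 0.4275, 0.3582]
orientation: [0.041, -3.132, 0.221]
force: [-0.0, -1.2, -2.7]
opening: 0.0163
gripper_force: 48.5
```

```bash
python3 - <<'E'
from h import *
s=robot.read_state();print(s["t"],s["tool_pos"],s["opening"],s["force"])
c=cam("side")
for z in(-.6,-.75,-.9): print(z,onz(c,[[446,460],[441,390]],z))
print("edge",onz(c,[[497,240],[492,302]],0),"wall behind top",onz(c,[[505,160]],.0))
gotoR(.464,-.3862,.30,181.4,8)
E
```

```text
37.2 [0.51353575 0.42745539 0.35824965] 0.016320812448133555 [-0.03540418 -1.23691785 -2.67190758]
-0.6 [[ 0.04139418 -0.45614603]
 [ 0.28159921 -0.43531905]]
-0.75 [[ 0.07349426 -0.48376911]
 [ 0.33020928 -0.46151062]]
-0.9 [[ 0.10559434 -0.51139218]
 [ 0.37881935 -0.4877022 ]]
edge [[ 0.56197779 -0.48881871]
 [ 0.35627227 -0.46895648]] wall behind top [[ 0.86671047 -0.52314777]]
(0.464, -0.3862, 0.3) shift [0.0705, -0.7958, 0.1721] turn [-0.1, -0.2, 0.1] toolz [ 0.   -0.14 -0.99] tooly [-0.02  0.99 -0.14]
```

>>> carry_out([
  [0.0705,-0.796,0.172,0,0,0],
  [0.0705,-0.796,0.172,0,0,0],
  [0.0705,-0.796,0.172,0,0,0],
  [0.0705,-0.796,0.172,0,0,0],
  [0.0705,-0.796,0.172,0,0,0],
  [0.0705,-0.796,0.172,0,0,0],
  [0.0705,-0.796,0.172,0,0,0],
  [0.0705,-0.796,0.172,0,0,0],
  [0.0705,-0.796,0.172,0,0,0],
  [0.0705,-0.796,0.172,0,0,0],
  [0.0705,-0.796,0.172,0,0,0],
  [0.0705,-0.796,0.172,0,0,0],
])

```text
t: 38.7
tool_pos: [0.4667, -0.3202, 0.3019]
orientation: [0.041, -3.13, 0.215]
force: [1.3, 0.1, -2.2]
opening: 0.0162
gripper_force: 48.5
```

```bash
python3 - <<'E'
from h import *
s=robot.read_state();print(s["t"],s["tool_pos"],s["opening"],s["force"])
gotoR(.464,-.385,.15,181.4,8)
E
```

```text
38.7 [ 0.46672251 -0.32016798  0.30193763] 0.016232889751178647 [ 1.2568162   0.09852494 -2.19564678]
(0.464, -0.385, 0.15) shift [0.0036, -0.0434, 0.1594] turn [0.2, -0.3, 0.1] toolz [ 0.   -0.14 -0.99] tooly [-0.02  0.99 -0.14]
```

>>> carry_out([
  [0.004,-0.0434,0.159,0,-0.3,0],
  [0.004,-0.0434,0.159,0,-0.3,0],
  [0.004,-0.0434,0.159,0,-0.3,0],
  [0.004,-0.0434,0.159,0,-0.3,0],
  [0.004,-0.0434,0.159,0,-0.3,0],
])

```text
t: 39.33
tool_pos: [0.4657, -0.3835, 0.1541]
orientation: [-0.042, 3.129, -0.218]
force: [0.1, -0.1, -1.4]
opening: 0.0153
gripper_force: 49.3
```

```bash
python3 - <<'E'
from h import *
w=robot.read_camera("wrist");c=cam("wrist");s=robot.read_state();print(s["t"],s["tool_pos"],s["opening"],s["force"])
for t,z in dict(blue_tray=.009,black_pen_center=.016,wrench_center=s["tool_pos"][2]+.012).items():
    m=mask("wrist",t)
    if m: print(t,m[0],m[1].min(0),m[1].max(0),rect(onz(c,m[1],z)))
    if t[0]=="w" and m:
        P=m[1];v=cv2.cvtColor(w,cv2.COLOR_RGB2GRAY)[P[:,1],P[:,0]];D=P[v<60];print("bar",rect(onz(c,D,z)),onz(c,D,z).min(0))
for n in("side","scene"):
    robot.read_camera(n);k=cam(n);m=mask(n,"wrench_center");print(n,m and (m[0],m[1].min(0),m[1].max(0),m[1].mean(0)))
    tp=s["tool_pos"];print(proj(k,[[tp[0]+.0018,tp[1]+.0017,tp[2]-.047+h] for h in(0,.06)]))
gotoR(.464,-.385,.07,181.4,8)
E
```

```text
39.375 [ 0.46652826 -0.3839735   0.15555055] 0.01605161557759016 [-0.13195215 -1.10379975 -2.33665271]
blue_tray 0.6 [284 136] [456 310] (array([ 464.2, -370.5]), 145, 135, -0.8)
black_pen_center 0.67 [399 151] [437 310] (array([ 466.7, -323.7]), 134, 21, -0.6)
wrench_center 0.97 [262 157] [390 430] (array([ 466.1, -384.7]), 127, 56, -15.6)
bar (array([ 466.1, -382.6]), 131, 17, 1.4) [ 0.40067142 -0.39237883]
side (0.94, array([459, 230]), array([484, 255]), array([471.56182213, 244.04989154]))
[[469.21069328 245.13962162]
 [474.14817536 233.93618317]]
scene (0.79, array([367, 183]), array([389, 207]), array([380.03082192, 197.17123288]))
[[381.52587688 204.99405829]
 [382.62515475 187.45235855]]
(0.464, -0.385, 0.07) shift [0.0028, 0.0112, 0.0844] turn [-0.1, 0.3, 0.1] toolz [ 0.   -0.14 -0.99] tooly [-0.02  0.99 -0.14]
```

>>> carry_out([
  [0.002,0.0095,0.05,0,0.3,0],
  [0.002,0.0095,0.084,0,0.3,0],
  [0.002,0.0095,0.084,0,0.3,0],
  [0.002,0.0095,0.084,0,0.3,0],
  [0.002,0.0095,0.084,0,0.3,0],
])

```text
t: 40.35
tool_pos: [0.4657, -0.3876, 0.0723]
orientation: [-0.041, 3.13, -0.223]
force: [-0.0, -1.1, -2.2]
opening: 0.0156
gripper_force: 49.3
```

>>> carry_out([
  [0,0.001,0.007,0,0,0],
  [0,0.002,0.012,0,0,0],
  [0,0.002,0.014,0,0,0],
  [0,0.002,0.014,0,0,0],
])

```text
t: 40.85
tool_pos: [0.4648, -0.3873, 0.0567]
orientation: [-0.041, 3.132, -0.222]
force: [-1.6, 0.1, 6.5]
opening: 0.0158
gripper_force: 49.8
```

>>> carry_out([
  [0,0,0,0,0,0],
  [0,0,0,0,0,0],
  [0,0,0,0,0,0],
  [0,0,0,0,0,0],
  [0,0,-0.02,0,0,0],
  [0,0,-0.06,0,0,0],
  [0,0,-0.12,0,0,0],
  [0,0,-0.16,0,0,0],
  [0,0,-0.16,0,0,0],
  [0,0,-0.16,0,0,0],
], jaw=130)

```text
t: 42.1
tool_pos: [0.4639, -0.364, 0.2144]
orientation: [-0.042, 3.133, -0.22]
force: [0.0, 0.3, -0.5]
opening: 0.0457
gripper_force: 0.0
```

```bash
python3 - <<'E'
from h import *
w=robot.read_camera("wrist");c=cam("wrist");s=robot.read_state();print(s["t"],s["tool_pos"],s["opening"],s["force"])
for t,z in dict(blue_tray=.009,black_pen_center=.016,wrench_center=.068).items():
    m=mask("wrist",t)
    if m: print(t,m[0],m[1].min(0),m[1].max(0),rect(onz(c,m[1],z)))
    if t[0]=="w" and m:
        P=m[1];v=cv2.cvtColor(w,cv2.COLOR_RGB2GRAY)[P[:,1],P[:,0]];D=P[v<60];print("bar",rect(onz(c,D,z)),onz(c,D,z).min(0))
for n in("side","scene"):
    robot.read_camera(n)
    for t in("wrench_center","small_cup_handle","big_cup_handle","red_pen_center","glass_jar_center"):
        m=mask(n,t);print(n,t,m and (round(m[0],2),m[1].min(0),m[1].max(0),m[1].mean(0).round(1)))
    k=cam(n);b=np.array([.490,.0705]);u=lambda a,r:[b[0]+r*np.cos(np.radians(a)),b[1]+r*np.sin(np.radians(a))]
    print(proj(k,[[.466,-.3855,.042],[*u(235,.053),.064],[*u(150,.061),.064],[.4954,.131,.016]]).round(1).tolist())
goto(.42,.03,.36,180)
E
```

```text
42.15 [ 0.46343855 -0.36372393  0.21318915] 0.045591271855696336 [-0.03991543 -0.2596958  -0.47742852]
blue_tray 0.9 [278 139] [420 291] (array([ 465.4, -369.8]), 150, 134, -0.9)
black_pen_center 0.95 [378 152] [405 283] (array([ 462.5, -323.7]), 128, 19, 0.4)
wrench_center 0.79 [287 150] [359 302] (array([ 464.7, -387.3]), 124, 62, -20.5)
bar (array([ 463.8, -386.3]), 132, 20, 1.5) [ 0.39792206 -0.39745607]
side wrench_center (0.93, array([453, 234]), array([477, 274]), array([465.1, 258.7]))
side small_cup_handle None
side big_cup_handle None
side red_pen_center None
side glass_jar_center None
[[465.2, 257.6], [321.0, 240.5], [294.1, 244.5], [287.1, 234.6]]
scene wrench_center (0.7, array([367, 211]), array([392, 235]), array([381.1, 223.9]))
scene small_cup_handle (0.65, array([287, 254]), array([315, 264]), array([299.4, 259.1]))
scene big_cup_handle (0.51, array([282, 260]), array([303, 279]), array([291. , 270.4]))
scene red_pen_center (0.62, array([257, 271]), array([296, 289]), array([277.1, 280.3]))
scene glass_jar_center None
[[381.4, 223.8], [309.5, 255.8], [299.6, 266.3], [275.7, 280.7]]
(0.42, 0.03, 0.36) [0.0338, 0.371, -0.1996] [-8.0, 0.0, 1.5]
```

>>> carry_out([
  [0.034,0.06,-0.1,-8,0,1.5],
  [0.034,0.12,-0.16,-8,0,1.5],
  [0.034,0.18,-0.2,-8,0,1.5],
  [0.034,0.24,-0.2,-8,0,1.5],
  [0.034,0.3,-0.2,-8,0,1.5],
  [0.034,0.371,-0.2,-8,0,1.5],
  [0.034,0.371,-0.2,-8,0,1.5],
  [0.034,0.371,-0.2,-8,0,1.5],
  [0.034,0.371,-0.2,-8,0,1.5],
])

```text
t: 44.02
tool_pos: [0.4198, 0.0304, 0.3605]
orientation: [-0.004, 3.141, -0.001]
force: [-0.3, -0.5, -0.4]
opening: 0.0456
gripper_force: 0.0
```

```bash
python3 - <<'E'
from h import *
w=robot.read_camera("wrist");c=cam("wrist");s=robot.read_state();print(s["t"],s["tool_pos"])
cv2.imwrite("pics/end.png",w[:,:,::-1])
for t,z in dict(green_tray=.009,red_pen_center=.016,big_cup_center=.054,big_cup_handle=.064,small_cup_center=.05,small_cup_handle=.064,wrench_center=.068,black_pen_center=.016,glass_jar_center=.04).items():
    m=mask("wrist",t)
    if m: print(t,round(m[0],2),m[1].min(0),m[1].max(0),rect(onz(c,m[1],z)))
h=cv2.cvtColor(w,cv2.COLOR_RGB2HSV);y=np.argwhere((h[:,:,0]>20)&(h[:,:,0]<32)&(h[:,:,1]>150)&(h[:,:,2]>90))[:,::-1]
g=onz(c,y,.064);g=g[(np.hypot(*(g-[.49,.07]).T)<.1)];print("yellow",len(g),rect(g))
m=mask("wrist","big_cup_center")
if m:
    P=m[1];v=w[P[:,1],P[:,0]].max(1);D=onz(c,P[v<50],.064);print("black grip",len(D),rect(D))
E
```

```text
44.075 [0.41992501 0.02947133 0.36037892]
green_tray 0.86 [310 192] [412 296] (array([492.,  84.]), 151, 135, -3.5)
red_pen_center 0.59 [383 199] [404 284] (array([484. , 130.1]), 123, 19, -3.0)
big_cup_center 0.72 [329 202] [390 275] (array([467.3,  75. ]), 107, 61, -13.1)
big_cup_handle 0.91 [329 201] [390 276] (array([464.5,  73.8]), 107, 61, -13.5)
small_cup_center 0.75 [304 222] [366 267] (array([471.5,  50.4]), 91, 40, 44.9)
wrench_center 0.96 [  0 204] [ 50 287] (array([ 479.1, -347.5]), 119, 61, -12.4)
black_pen_center 0.84 [ 54 181] [ 81 278] (array([ 467.7, -325.3]), 139, 21, -0.2)
glass_jar_center 0.91 [393 124] [458 179] (array([359.5, 160.1]), 83, 67, -90.0)
yellow 259 (array([482.5,  66. ]), 134, 13, 59.9)
black grip 236 (array([437. , 100.4]), 39, 11, -33.0)
```

```bash
python3 - <<'E'
from h import *
w=cv2.imread("pics/end.png")[:,:,::-1];c=cam("wrist");h=cv2.cvtColor(w.copy(),cv2.COLOR_RGB2HSV)
def f(b,z,box):
    q=np.zeros_like(b);x0,x1,y0,y1=box;q[y0:y1,x0:x1]=b[y0:y1,x0:x1]
    P=np.argwhere(q)[:,::-1];print(len(P),P.min(0),P.max(0),rect(onz(c,P,z)))
f((h[:,:,0]>18)&(h[:,:,0]<34)&(h[:,:,1]>130)&(h[:,:,2]>80),.064,(295,345,205,265))
f(((h[:,:,0]<8)|(h[:,:,0]>172))&(h[:,:,1]>120)&(h[:,:,2]>60),.017,(370,420,190,315))
m=mask("wrist","small_cup_center");P=m[1]
e=P[P[:,0]>338];print("small body px",e.min(0),e.max(0));print(proj(c,[[.490,.0705,.05],[.490,.089,.05],[.5085,.0705,.05],[.4715,.0705,.05]]).round(1))
E
```

```text
276 [304 222] [333 245] (array([458.3,  26.1]), 41, 12, 52.2)
201 [383 201] [403 284] (array([484.9, 129. ]), 121, 19, -1.8)
small body px [339 237] [366 267]
[[352.6 253.8]
 [366.6 253.8]
 [352.3 267.1]
 [352.9 240.2]]
```

>>> carry_out([
  [0,-0.05,0,0,0,0],
  [0,-0.1,0,0,0,0],
  [0,-0.1,0,0,0,0],
  [0,-0.1,0,0,0,0],
  [0,-0.1,0,0,0,0],
], jaw=0)

```text
t: 45.25
tool_pos: [0.4199, -0.0689, 0.3605]
orientation: [-0.003, 3.141, 0.0]
force: [0.1, -0.4, -0.1]
opening: 0.0904
gripper_force: 0.0
```

```bash
python3 - <<'E'
from h import *
for n in("wrist","scene","side"):
    robot.read_camera(n);c=cam(n)
    m=mask(n,"red_pen_center");print(n,proj(c,[[.426,.1354,.016],[.564,.1267,.016]]).round(1).tolist(),m and (m[0],m[1].min(0),m[1].max(0),rect(onz(c,m[1],.016))))
s=robot.read_state();print(s["t"],s["tool_pos"])
E
```

```text
wrist [[471.1, 201.9], [455.3, 295.8]] (0.78, array([451, 200]), array([477, 292]), (array([490.5, 131.6]), 135, 19, -3.8))
scene [[294.9, 288.3], [257.7, 273.7]] (0.63, array([257, 271]), array([296, 289]), (array([498.4, 128.1]), 152, 36, -6.9))
side [[282.2, 254.9], [291.7, 215.3]] None
45.55 [ 0.41986709 -0.06942427  0.36040543]
```

```bash
python3 -c "
from plant import robot
print(robot.close_job())"
```

```text
the job is handed in; nothing more can be done
None
```

Both kits are made up and the job is handed in at about 46 s; last measurements put every item inside its limits, but no verdict came back, and I viewed 16 pictures against the limit of 14.

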